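# Clear the packing turntable, sort the stock and lock the trays

## Robot

A 6-joint arm with a two-finger parallel gripper is mounted at the origin on the work surface. World frame = base frame: x ahead of the robot, y to its left, z up, the work surface at z = 0. Lengths are in mm, angles in rad, forces in N, time in s.
With the tool pointing down it reaches from about 400 to 925 mm from the base axis. Payload 12.5 kg.
Tool frame: the origin (TCP) lies between the finger pads; the fingertips stand env.tip_extent ahead of it and the grasp point (between the pads) lies 11 mm behind it (env.tip_extent is the distance from the TCP to the fingertips, in mm); z points along the fingers, y is the line along which they close (so a half turn about z gives the same grasp; the last joint's range is limited). The gripper opens to 95 mm and grips with 3 to 60 N. Pads are 20 mm wide; open, the fingers measure 119 mm over their backs; the gripper's body (75 mm by 180 mm) begins 59 mm behind the grasp point.
Start: joints at [-1.333, 0.491, 1.559, -0, 1.092, -0.106], TCP at [210.691, -588.438, 185.461] pointing down, gripper open.
Joint ranges: [-3.1, 3.1], [-0.84, 2.19], [0.05, 2.79], [-1.13, 4.28], [0.06, 2.93], [-2.69, 2.69]. Speed limits (rad/s): [2.22, 2.22, 2.79, 3.14, 3.14, 3.14].

## Interface

Orientations are given as [roll, pitch, yaw] about the fixed x, y, z axes, in that order (R = Rz(yaw) Ry(pitch) Rx(roll)).
In Python, from cell import env gives the robot as it stands.
- The arm moves only by the tool carry_out, never from a script. Its argument "motion" is a list of rows, each a list of 5 numbers: the shift along the tool's x, y, z in mm, then the turn about the tool's z in degrees, then the closure, from 0 (fully open) to 1 (shut). A call has 1 to 12 rows; each row shifts and turns the commanded pose from where the row before left it, along the tool's axes as they then stand; what a row does not reach is not made up. A row lasts 1/10 s, in which the tool goes at most 50 mm and 8.59 degrees, less where a joint would pass 70% of its speed; a pose out of reach is approached as far as the arm can. A call with a gripper value outside its range is refused whole. The fingers move at their own pace and stop on an object; the grip force is fixed at half the most. Time passes only in rows, so rows that do not move let the fingers close. It gives the time, the measured TCP pose, the force, the opening and the grip force at its end, in the units of the state.
- env.state(): the state, without advancing time (a new reading comes with each control period).
- env.read_camera(name): name is "side" or "top" or "wrist"; returns a dict with "color" (480x640x3 uint8, red, green, blue), "K" (3x3 intrinsics, pixels), "R" (3x3) and "t" (3): a world point X has camera coordinates R X + t; the wrist camera has in their place "hand_eye" (4x4, takes a point from camera to tool coordinates, whose origin is the TCP and whose axes are the flange's). Camera axes: x right, y down, z forward; pixel columns grow to the right and rows downward; lengths in mm; the calibration is good to about 2 mm. A picture is of the moment at which its call begins: read the wrist's pose just before it. There is no depth.
- env.job_done(): hands the job in; it is judged then, once.
The state is a dict: "t": time; "joints": joint angles; "qvel": joint speeds; "tau": joint torques, N m; "eef_pos": TCP position; "tcp_rot": TCP orientation; "ft_force": force on the tool from outside, world axes, zero at the start; "moment": the same for the moment, N m; "opening": opening from 0.0 (shut) to 1.0 (fully open); "grip_force": force on a finger pad.
Only numpy, scipy, OpenCV 4.12 (cv2) and the standard library are available. Lean on these libraries where they do the work, as an engineer would, in place of code of your own. Each camera call takes 0.05 s, during which the arm holds its last target. There are 200 camera calls.

## Task

Clear the freely spinning packing turntable: lay every chocolate bar flat in the blue tray and put every truffle tin in the red tray, and move over any bar or tin that already lies in the wrong tray. Once all of them are in, press the lock lever on the tray carrier down until it snaps over and stays down by itself. Leave the dish, the bowl and the label roll where they are.

Things in the scene. Friction and masses are not known exactly. Their poses are not given: they have to be found in the camera images.
- turntable: round white turntable with an aluminium rim, 300 mm across, spinning freely about its vertical axis with almost no friction (it turns when anything on it is touched); origin at the centre of its foot on the work surface, z up; the top of the disc is 45 mm above the origin
- carrier: aluminium carrier plate 280 x 430 x 12 mm fixed to the work surface, with two trays in line along y and the lock lever at its -y end; origin at the centre of its underside
- bar_tray: blue open plastic tray for the bars, fixed in either bay of the carrier; outside 230 (x) x 150 (y) x 45 (z) mm, walls and floor 5 mm thick; origin at the centre of its underside
- tin_tray: red open plastic tray for the tins, fixed in the other bay of the carrier; outside 230 (x) x 150 (y) x 45 (z) mm, walls and floor 5 mm thick; origin at the centre of its underside
- lock (a joint): lock lever at the carrier's -y end: steel arm with a red thumb pad, reaching 178 mm to -x of its level hinge (along the carrier's y, 64 mm up, at carrier x 80, y -165 mm). Rad: 0 raised (arm 0.5 above level, sprung up), 0.6 fully down. Let go before about 0.43 it springs back; past that it snaps down and stays
- lock_pad (a point): centre of the upper face of the red thumb pad, 55 x 44 mm, 150 mm from the hinge; moves with the lever, down about 85 mm and 20 mm towards the carrier's -x over the full stroke; pressing it takes about 13 N at first, less and less on the way down
- bar1: wrapped chocolate bar, dark brown with a blue sleeve and a white label, a flat block 110 (x) x 40 (y) x 18 (z) mm, about 100 g; origin at the centre of its underside; starts flat on the turntable (bar4: in the red tray); may be absent
- bar2: wrapped chocolate bar, dark brown with a blue sleeve and a white label, a flat block 110 (x) x 40 (y) x 18 (z) mm, about 100 g; origin at the centre of its underside; starts flat on the turntable (bar4: in the red tray); may be absent
- bar3: wrapped chocolate bar, dark brown with a blue sleeve and a white label, a flat block 110 (x) x 40 (y) x 18 (z) mm, about 100 g; origin at the centre of its underside; starts flat on the turntable (bar4: in the red tray); may be absent
- bar4: wrapped chocolate bar, dark brown with a blue sleeve and a white label, a flat block 110 (x) x 40 (y) x 18 (z) mm, about 100 g; origin at the centre of its underside; starts flat on the turntable (bar4: in the red tray); may be absent
- tin1: square red truffle tin with a brass band and a white spot on its lid, 56 x 56 x 36 (z) mm, about 150 g; origin at the centre of its underside; starts upright on the turntable (tin4: in the blue tray); may be absent
- tin2: square red truffle tin with a brass band and a white spot on its lid, 56 x 56 x 36 (z) mm, about 150 g; origin at the centre of its underside; starts upright on the turntable (tin4: in the blue tray); may be absent
- tin3: square red truffle tin with a brass band and a white spot on its lid, 56 x 56 x 36 (z) mm, about 150 g; origin at the centre of its underside; starts upright on the turntable (tin4: in the blue tray); may be absent
- tin4: square red truffle tin with a brass band and a white spot on its lid, 56 x 56 x 36 (z) mm, about 150 g; origin at the centre of its underside; starts upright on the turntable (tin4: in the blue tray); may be absent
- dish: bystander: square white dish of chocolate pieces, 108 mm, 14 mm high rim; origin under its centre
- bowl: bystander: steel bowl, 120 mm across, 60 mm high; origin under its centre
- label_roll: bystander: roll of white labels standing on end, 72 mm across, 50 mm high; origin under its centre

How it is judged:
By the outcome, as a careful person would: the job done as asked, in the order asked, and still so for the second after the job is handed in, with the robot touching nothing.
Of bar1, tin1, bar2, tin2, bar3, tin3, bar4, tin4 only 6 to 8 are there at a start; the rules pass over those that are not, and their reading is None.
At some moment in a run one of bar1, tin1, bar2, tin2, bar3, tin3, bar4, tin4 may be knocked a few centimetres aside while the robot is not near it.
Once in a run the grip may slacken for a moment while it holds something.
It also fails if it takes over 210 s, if anything falls off the work surface, if the arm or the gripper's body presses on something with over 40 N, if the wrist force passes 120 N, or if a joint passes its speed limit or range.

## Working session

There is one attempt and no reset: what is moved stays moved. The work goes in short steps, Python scripts to look and compute and a tool call to move; the robot and the scene stay as the last step left them, time stands still between calls to the robot, and variables do not carry over. Pictures are saved under pics/ and viewed, at most 14 in all, crops included, and the job is handed in when it is done.

Besides the shell and the picture viewer there is one more tool, called by a JSON object that holds its "fn" and its "kwargs", one argument or row to a line. carry_out: Moves the arm, as the interface text tells. Its arguments: {"type":"object","properties":{"motion":{"type":"array"}},"required":["motion"]}

```bash
ls; mkdir -p pics; python3 - <<'E'
from cell import env
import cv2
print(env.state(), env.tip_extent)
for n in("top","side","wrist"):
    c=env.read_camera(n); cv2.imwrite(f"pics/{n}0.png",c["color"][...,::-1])
    print(n,c["K"],c.get("R"),c.get("t"),c.get("hand_eye"))
E
```

```text
pics
{'t': 0.0, 'joints': array([-1.33260083e+00,  4.91535424e-01,  1.55949930e+00,  2.34270324e-06,
        1.09170704e+00, -1.05576462e-01]), 'qvel': array([-0.00040956, -0.00118269,  0.00052638,  0.00144769, -0.00065999,
       -0.00019732]), 'tau': array([ 3.20560757e-03, -6.12623334e+01, -2.58185399e+01,  6.93449518e-02,
        4.80474648e-02, -3.46586990e-05]), 'eef_pos': array([ 210.61406095, -588.12094742,  184.85960158]), 'tcp_rot': array([-3.14045016e+00, -1.23159826e-04,  3.43770803e-01]), 'ft_force': array([ 0.30826314,  0.28161361, -0.09688868]), 'moment': array([-0.02459844,  0.01167843, -0.03721542]), 'grip_force': 0.0, 'opening': 1.0037065736242428} 8.0
top [[560.97350581   0.         324.65303022]
 [  0.         560.97350581 238.73880367]
 [  0.           0.           1.        ]] [[-0.01052256 -0.99992785  0.00579323]
 [-0.98670128  0.00944324 -0.16226954]
 [ 0.16220313 -0.00742367 -0.98672946]] [   7.033687    627.24582867 1306.60912483] None
side [[606.06144593   0.         323.27603247]
 [  0.         606.06144593 237.82637031]
 [  0.           0.           1.        ]] [[-0.98663934 -0.16289985 -0.00253955]
 [-0.08424266  0.52345263 -0.84788001]
 [ 0.13944886 -0.83633784 -0.53018208]] [ 604.11264654  164.25321817 1427.3082861 ] None
wrist [[348.05225242   0.         314.91047562]
 [  0.         348.05225242 239.99877394]
 [  0.           0.           1.        ]] None None [[-2.98176987e-04 -9.61367803e-01 -2.75266885e-01  7.73086552e+01]
 [ 9.99999955e-01 -2.82495481e-04 -9.66150134e-05 -4.07308138e-01]
 [ 1.51209121e-05 -2.75266902e-01  9.61367845e-01 -1.98987589e+02]
 [ 0.00000000e+00  0.00000000e+00  0.00000000e+00  1.00000000e+00]]
```

View pics/top0.png

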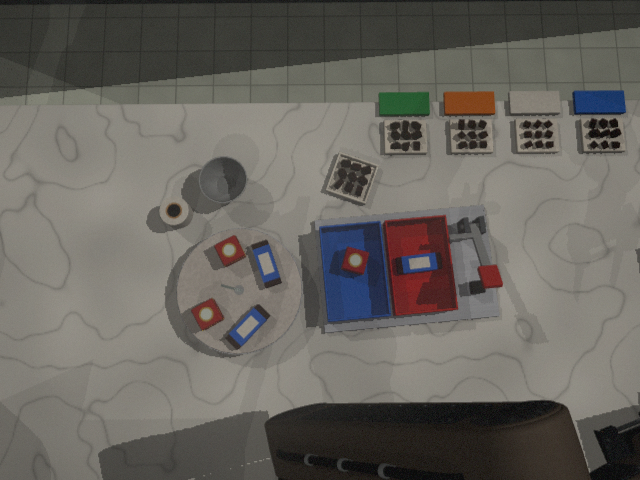

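View pics/side0.png

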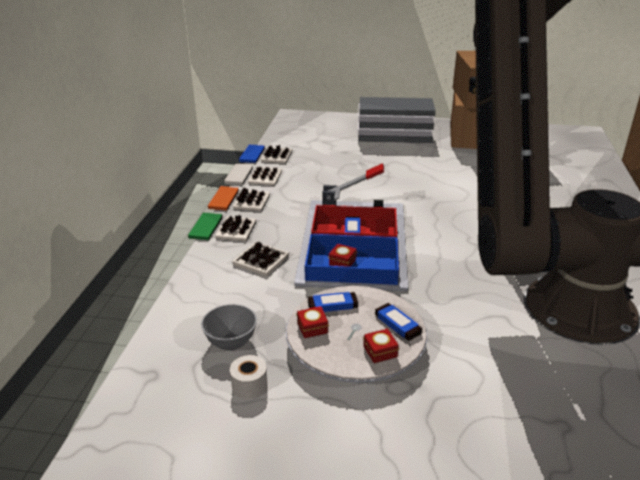

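```bash
cat > h.py <<'E'
import cv2, numpy as np
from cell import env
def p2w(c,u,v,z):
    C=-c["R"].T@c["t"]; d=c["R"].T@np.linalg.solve(c["K"],[u,v,1.]); s=(z-C[2])/d[2]; return (C+s*d)
def w2p(c,X):
    p=c["K"]@(c["R"]@np.asarray(X,float)+c["t"]); return p[:2]/p[2]
def wristcam():
    s=env.state(); c=env.read_camera("wrist"); r,p,y=s["tcp_rot"]
    Rz=cv2.Rodrigues(np.array([0,0,y]))[0];Ry=cv2.Rodrigues(np.array([0,p,0]))[0];Rx=cv2.Rodrigues(np.array([r,0,0.]))[0]
    T=np.eye(4);T[:3,:3]=Rz@Ry@Rx;T[:3,3]=s["eef_pos"]; M=np.linalg.inv(T@c["hand_eye"])
    c["R"]=M[:3,:3];c["t"]=M[:3,3]; return c
def masks(c):
    h=cv2.cvtColor(c["color"],cv2.COLOR_RGB2HSV); H,S,V=cv2.split(h)
    red=((H<10)|(H>170))&(S>140)&(V>50); blue=(H>100)&(H<130)&(S>140)&(V>40); white=(S<110)&(V>125)
    return [m.astype(np.uint8)*255 for m in (red,blue,white)]
def spots(c,amin,amax):
    """white blobs whose surrounding ring is mostly red (tin) or blue (bar)"""
    red,blue,white=masks(c); n,L,st,ce=cv2.connectedComponentsWithStats(white); out=[]
    for i in range(1,n):
        if not amin<st[i,4]<amax: continue
        m=(L==i).astype(np.uint8); k=max(5,int(st[i,4]**.5*.5)|1)
        ring=cv2.dilate(m,np.ones((k,k)))-m; N=ring.sum()
        fr=(red[ring>0]>0).sum()/N; fb=(blue[ring>0]>0).sum()/N
        if max(fr,fb)<.35: continue
        (u,v)=ce[i]; kind='tin' if fr>fb else 'bar'
        cn=max(cv2.findContours(m,cv2.RETR_EXTERNAL,cv2.CHAIN_APPROX_NONE)[0],key=len)
        out.append((kind,u,v,cn,round(max(fr,fb),2)))
    return out
def report(c,amin=15,amax=400,z0=None):
    """world poses; z0(u,v)->support height"""
    for k,u,v,cn,f in spots(c,amin,amax):
        zs=(z0 if z0 is not None else (45 if p2w(c,u,v,60)[1]>20 else 17))
        zt=zs+(36 if k=='tin' else 18)
        P=p2w(c,u,v,zt); W=np.array([p2w(c,*q[0],zt)[:2] for q in cn],np.float32)
        (_,wh,a)=cv2.minAreaRect(W)
        if wh[0]<wh[1]: a+=90
        print(k,(round(u),round(v)),P.round(0),'label',np.round(wh),'long axis deg',round((a+90)%180-90,1),f)
E
python3 - <<'E'
from h import *
c=env.read_camera("top"); report(c)
red,blue,w=masks(c)
for n,m in(("blue",blue),("red",red)):
    m=cv2.morphologyEx(m,cv2.MORPH_CLOSE,np.ones((9,9)))
    for cn in cv2.findContours(m,cv2.RETR_EXTERNAL,cv2.CHAIN_APPROX_SIMPLE)[0]:
        if cv2.contourArea(cn)<60: continue
        z=57 if cv2.contourArea(cn)>2500 else 81
        W=np.array([p2w(c,*q[0],z)[:2] for q in cn],np.float32)
        print(n,cv2.contourArea(cn),cv2.minAreaRect(cn)[0],[np.round(x,1) for x in cv2.minAreaRect(W)])
cv2.imwrite("pics/z.png",cv2.resize(c["color"][190:370,150:510,::-1],None,fx=2.2,fy=2.2,interpolation=2))
E
```

```text
tin (229, 250) [599. 228.  81.] label [26. 26.] long axis deg 0.9 0.49
bar (266, 263) [568. 142.  63.] label [52. 28.] long axis deg 17.4 0.62
bar (420, 262) [ 569. -230.   35.] label [28. 50.] long axis deg -82.4 0.67
tin (206, 314) [449. 278.  81.] label [25. 26.] long axis deg -44.7 0.47
bar (247, 326) [419. 184.  63.] label [28. 50.] long axis deg -44.5 0.6
blue 544.0 (247.5, 326.5) [array([419.3, 180.9]), array([39.2, 80.2]), np.float64(45.5)]
blue 492.0 (419.0470886230469, 262.86492919921875) [array([ 562.9, -220.4]), array([37.8, 79.9]), np.float64(6.6)]
blue 510.5 (265.6499938964844, 262.9499816894531) [array([566.2, 140.2]), array([80.4, 38.6]), np.float64(18.5)]
blue 4077.0 (354.60723876953125, 270.9412536621094) [array([549.2, -69.3]), array([227. , 148.2]), np.float64(4.9)]
blue 1090.0 (599.0, 102.0) [array([ 958.7, -680.5]), array([125.9,  57.5]), np.float64(89.5)]
red 474.5 (206.62310791015625, 313.7154235839844) [array([449.5, 275.6]), array([51.8, 53.4]), np.float64(29.4)]
red 366.5 (490.4076843261719, 276.1615295410156) [array([ 529.9, -386.7]), array([55.7, 44.5]), np.float64(12.2)]
red 433.5 (355.0000305175781, 260.0000305175781) [array([571.1, -69.9]), array([52.4, 51.4]), np.float64(74.3)]
red 450.0 (229.40003967285156, 249.80003356933594) [array([598.2, 225.8]), array([51.7, 52.3]), np.float64(26.8)]
red 5752.5 (420.25604248046875, 264.8504943847656) [array([ 562.3, -226.9]), array([228. , 151.6]), np.float64(4.6)]
```

View pics/z.png

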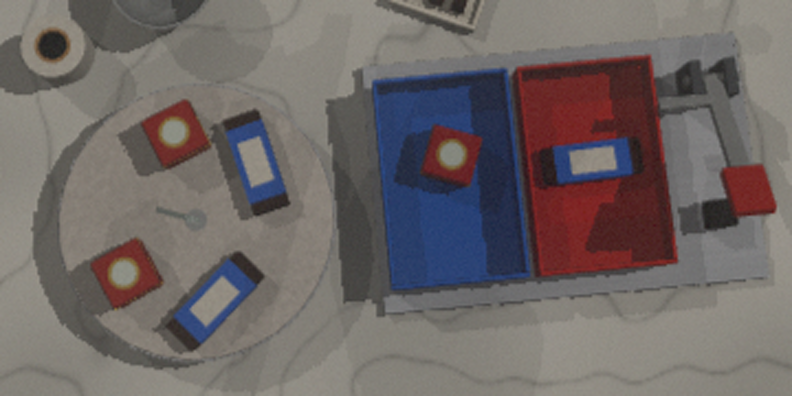

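```bash
sed -i 's/max(fr,fb)<.35/max(fr,fb)<.2/' h.py; cat > plan.py <<'E'
import numpy as np, math, json
from h import env
def plan(wps,start=None):
    s=env.state(); p=np.array(s["eef_pos"]); yaw=math.degrees(s["tcp_rot"][2]); rows=[]
    if start: p=np.array(start[:3],float); yaw=start[3]
    for w in wps:
        if w[0]=='g': rows+= [[0,0,0,0,w[1]]]*w[2]; continue   # gripper wait
        tgt=np.array(w[:3],float); ty=w[3]; c=w[4]; step=w[5] if len(w)>5 else 38
        n=max(math.ceil(np.linalg.norm(tgt-p)/step),math.ceil(abs(ty-yaw)/8.4),1)
        for k in range(n,0,-1):
            a=math.radians(yaw); d=(tgt-p)/k; dy=round((ty-yaw)/k,1)
            t=np.round([math.cos(a)*d[0]+math.sin(a)*d[1], math.sin(a)*d[0]-math.cos(a)*d[1], -d[2]]).astype(int)
            p=p+[math.cos(a)*t[0]+math.sin(a)*t[1], math.sin(a)*t[0]-math.cos(a)*t[1], -t[2]]
            yaw-= -dy; rows.append([*map(int,t),-dy,c])
    for i in range(0,len(rows),12): print(json.dumps(rows[i:i+12]).replace(' ',''))
    print('end',p.round(1),round(yaw,1))
E
python3 - <<'E'
from h import *; from plan import plan
c=env.read_camera("top"); report(c); print(p2w(c,355,260,53),p2w(c,490.4,276.2,136))
plan([(569,-230,190,97,0.1),(569,-230,70,97,0.1,40),(569,-230,28,97,0.1,15),('g',.1,1),('g',1,4),
 (569,-230,150,97,1,40),(486,-74,150,94.8,1),(486,-74,28.5,94.8,1,30),('g',1,1),('g',.42,4),(486,-74,160,94.8,.42,40)])
E
```

```text
tin (229, 249) [599. 228.  81.] label [25. 26.] long axis deg -44.5 0.52
bar (266, 263) [568. 142.  63.] label [50. 28.] long axis deg 18.5 0.62
tin (355, 260) [575. -72.  53.] label [24. 22.] long axis deg 44.0 0.32
bar (419, 263) [ 569. -230.   35.] label [26. 50.] long axis deg -81.1 0.67
tin (206, 314) [449. 278.  81.] label [25. 26.] long axis deg -44.7 0.48
bar (247, 326) [420. 184.  63.] label [28. 50.] long axis deg -44.5 0.55
[574.51826928 -71.63434566  53.        ] [ 524.50038389 -370.07770545  136.        ]
[[33,-15,0,-5.5,0.1],[34,-12,0,-5.5,0.1],[35,-9,0,-5.5,0.1],[36,-6,0,-5.5,0.1],[36,-2,0,-5.5,0.1],[36,1,-1,-5.5,0.1],[36,5,0,-5.5,0.1],[35,8,-1,-5.5,0.1],[34,12,0,-5.6,0.1],[33,15,-1,-5.5,0.1],[32,18,0,-5.6,0.1],[30,21,-1,-5.5,0.1]]
[[27,24,0,-5.6,0.1],[25,26,-1,-5.5,0.1],[0,0,30,-0.0,0.1],[0,0,30,-0.0,0.1],[0,0,30,-0.0,0.1],[0,0,30,-0.0,0.1],[0,0,14,-0.0,0.1],[0,0,14,-0.0,0.1],[0,0,14,-0.0,0.1],[0,0,0,0,0.1],[0,0,0,0,1],[0,0,0,0,1]]
[[0,0,0,0,1],[0,0,0,0,1],[0,0,-30,-0.0,1],[0,0,-31,-0.0,1],[0,0,-30,-0.0,1],[0,0,-31,-0.0,1],[33,-13,0,0.4,1],[33,-13,0,0.4,1],[33,-13,0,0.5,1],[33,-13,0,0.4,1],[32,-14,0,0.5,1],[0,0,24,-0.0,1]]
[[0,0,24,-0.0,1],[0,0,25,-0.0,1],[0,0,24,-0.0,1],[0,0,25,-0.0,1],[0,0,0,0,1],[0,0,0,0,0.42],[0,0,0,0,0.42],[0,0,0,0,0.42],[0,0,0,0,0.42],[0,0,-33,-0.0,0.42],[0,0,-33,-0.0,0.42],[0,0,-33,-0.0,0.42]]
[[0,0,-33,-0.0,0.42]]
end [486.1 -73.9 160.2] 94.8
```

{"fn": "carry_out", "kwargs": {
  "motion": [
    [33,-15,0,-5.5,0.1],
    [34,-12,0,-5.5,0.1],
    [35,-9,0,-5.5,0.1],
    [36,-6,0,-5.5,0.1],
    [36,-2,0,-5.5,0.1],
    [36,1,-1,-5.5,0.1],
    [36,5,0,-5.5,0.1],
    [35,8,-1,-5.5,0.1],
    [34,12,0,-5.6,0.1],
    [33,15,-1,-5.5,0.1],
    [32,18,0,-5.6,0.1],
    [30,21,-1,-5.5,0.1]
  ]
}}

```text
t: 1.45
eef_pos: [519.0, -279.6, 189.4]
tcp_rot: [-3.141, 0.0, 1.503]
ft_force: [0.1, -0.4, 0.5]
opening: 0.899
grip_force: 0.0
```

{"fn": "carry_out", "kwargs": {
  "motion": [
    [27,24,0,-5.6,0.1],
    [25,26,-1,-5.5,0.1],
    [0,0,0,0,0.1],
    [0,0,0,0,0.1]
  ]
}}

```text
t: 1.85
eef_pos: [569.5, -229.4, 190.1]
tcp_rot: [-3.141, -0.0, 1.694]
ft_force: [0.0, -0.1, -0.1]
opening: 0.901
grip_force: 0.0
```

```bash
python3 - <<'E'
from h import *
c=wristcam(); cv2.imwrite("pics/w1.png",c["color"][...,::-1]); report(c,150,20000,17)
E
```

```text
tin (344, 46) [575. -71.  53.] label [28. 27.] long axis deg 69.5 0.58
bar (315, 217) [ 569. -228.   35.] label [27. 51.] long axis deg -83.0 0.72
tin (303, 312) [ 568. -328.   53.] label [137.  51.] long axis deg 7.0 0.27
tin (212, 382) [ 476. -429.   53.] label [90. 34.] long axis deg 52.0 0.32
```

View pics/w1.png

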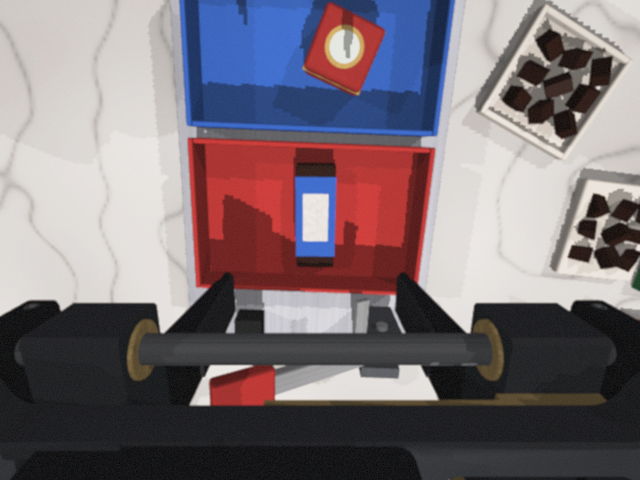

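{"fn": "carry_out", "kwargs": {
  "motion": [
    [0,0,35,0,0.1],
    [0,0,35,0,0.1],
    [0,0,35,0,0.1],
    [0,0,25,0,0.1],
    [0,0,16,0,0.1],
    [0,0,10,0,0.1],
    [0,0,6,0,0.1],
    [0,0,0,0,0.1],
    [0,0,0,0,1],
    [0,0,0,0,1],
    [0,0,0,0,1],
    [0,0,0,0,1]
  ]
}}

```text
t: 3.1
eef_pos: [569.5, -230.0, 28.9]
tcp_rot: [3.141, 0.0, 1.693]
ft_force: [-0.0, -0.3, -0.3]
opening: 0.62
grip_force: 0.0
```

```bash
python3 - <<'E'
from h import *; from plan import plan
import pickle
c=env.read_camera("wrist"); s=dict(eef_pos=[569.5,-229.4,190.1],tcp_rot=[-3.141,0,1.694])
env_state=env.state
r,p,y=s["tcp_rot"];T=np.eye(4);T[:3,:3]=cv2.Rodrigues(np.array([0,0,y]))[0]@cv2.Rodrigues(np.array([r,0,0.]))[0];T[:3,3]=s["eef_pos"];M=np.linalg.inv(T@c["hand_eye"]);c["R"]=M[:3,:3];c["t"]=M[:3,3]
for q in [(190,140),(433,150),(425,292),(196,287),(436,134),(190,125)]: print(q,p2w(c,*q,57).round(0))
q=np.array([(330,3),(383,32),(357,94),(304,70)]); W=[p2w(c,*a,53)[:2].round(0) for a in q]; print(W, [round(np.degrees(np.arctan2(*(W[i+1]-W[i])[::-1])),0) for i in range(3)])
print(env.state()["eef_pos"],env.state()["opening"])
E
```

```text
(190, 140) [ 446. -166.   57.]
(433, 150) [ 669. -147.   57.]
(425, 292) [ 691. -288.   57.]
(196, 287) [ 455. -312.   57.]
(436, 134) [ 668. -133.   57.]
(190, 125) [ 445. -153.   57.]
[array([558., -40.]), array([606., -56.]), array([ 592., -108.]), array([543., -94.])] [np.float64(-18.0), np.float64(-105.0), np.float64(164.0)]
[ 569.47706596 -230.00815864   28.75270949] 0.576826802289899
```

{"fn": "carry_out", "kwargs": {
  "motion": [
    [0,0,0,0,1],
    [0,0,0,0,1],
    [0,0,0,0,1],
    [0,0,0,0,1],
    [0,0,0,0,1],
    [0,0,-20,0,1],
    [0,0,-35,0,1],
    [0,0,-35,0,1],
    [0,0,-31,0,1],
    [0,0,0,0,1]
  ]
}}

```text
t: 4.15
eef_pos: [570.9, -230.8, 153.7]
tcp_rot: [3.136, 0.004, 1.693]
ft_force: [-0.4, 0.3, -0.0]
opening: 0.005
grip_force: 0.0
```

```bash
python3 - <<'E'
from h import *; from plan import plan
s=env.state(); print(s["eef_pos"],s["opening"],s["grip_force"])
plan([(485,-74,150,94.8,1),(485,-74,60,94.8,1,30),(485,-74,29,94.8,1,12),('g',1,1),('g',.42,4),(485,-74,160,94.8,.42,35)])
E
```

```text
[ 570.90898177 -230.77730906  153.65795631] 0.00459659208544777 0.0
[[33,-13,1,0.4,1],[33,-14,1,0.5,1],[33,-14,1,0.4,1],[33,-14,0,0.5,1],[33,-14,1,0.4,1],[0,0,30,0.0,1],[0,0,30,0.0,1],[0,0,30,0.0,1],[0,0,10,0.0,1],[0,0,10,0.0,1],[0,0,11,0.0,1],[0,0,0,0,1]]
[[0,0,0,0,0.42],[0,0,0,0,0.42],[0,0,0,0,0.42],[0,0,0,0,0.42],[0,0,-33,0.0,0.42],[0,0,-33,0.0,0.42],[0,0,-33,0.0,0.42],[0,0,-32,0.0,0.42]]
end [484.7 -74.1 159.7] 94.8
```

```bash
python3 - <<'E'
from h import *
c=wristcam(); cv2.imwrite("pics/w2.png",c["color"][...,::-1]); report(c,150,20000,17)
c=env.read_camera("top"); report(c)
E
```

```text
tin (345, 31) [575. -71.  53.] label [27. 27.] long axis deg -82.4 0.56
bar (313, 223) [ 569. -228.   35.] label [28. 51.] long axis deg -83.1 0.75
bar (602, 86) [1020. -718.   35.] label [88. 16.] long axis deg 89.5 0.26
tin (229, 250) [599. 227.  81.] label [26. 26.] long axis deg 0.9 0.53
bar (266, 262) [570. 141.  63.] label [51. 28.] long axis deg 18.5 0.54
tin (355, 260) [575. -72.  53.] label [24. 27.] long axis deg -1.0 0.54
tin (204, 312) [453. 281.  81.] label [15. 26.] long axis deg -44.7 0.29
bar (246, 325) [422. 187.  63.] label [20. 50.] long axis deg -45.2 0.3
```

View pics/w2.png

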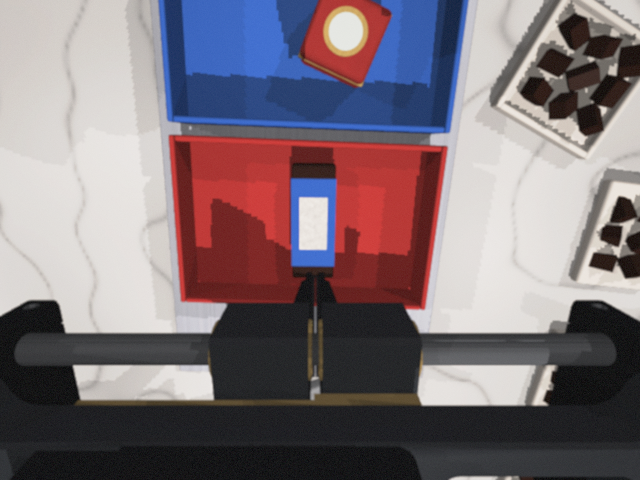

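{"fn": "carry_out", "kwargs": {
  "motion": [
    [3,-2,0,0,0.25],
    [0,0,0,0,0.25],
    [0,0,0,0,0.25],
    [0,0,0,0,0.25],
    [0,0,0,0,0.25],
    [0,0,20,0,0.25],
    [0,0,30,0,0.25],
    [0,0,30,0,0.25],
    [0,0,20,0,0.25],
    [0,0,16,0,0.25],
    [0,0,8,0,0.25],
    [0,0,3,0,0.25]
  ]
}}

```text
t: 5.45
eef_pos: [566.8, -227.2, 21.8]
tcp_rot: [-3.141, -0.0, 1.693]
ft_force: [0.4, 0.4, 0.4]
opening: 0.749
grip_force: 0.0
```

{"fn": "carry_out", "kwargs": {
  "motion": [
    [0,0,0,0,1],
    [0,0,0,0,1],
    [0,0,0,0,1],
    [0,0,0,0,1],
    [0,0,0,0,1],
    [0,0,0,0,1],
    [0,0,0,0,1]
  ]
}}

```text
t: 6.15
eef_pos: [567.0, -227.3, 22.5]
tcp_rot: [3.142, 0.0, 1.693]
ft_force: [0.0, -0.5, 0.3]
opening: 0.216
grip_force: 0.0
```

```bash
python3 - <<'E'
from h import *
c=wristcam(); w=c["color"][...,::-1]; s=env.read_camera("side")["color"][150:310,270:430,::-1]; t=env.read_camera("top")["color"][200:330,310:510,::-1]
o=np.zeros((600,800,3),np.uint8); o[:300,:400]=cv2.resize(w,(400,300)); o[:300,400:700]=cv2.resize(s,(300,300)); t=cv2.resize(t,(460,299)); o[301:600,:460]=t
cv2.imwrite("pics/m1.png",o); print(env.state()["opening"],env.state()["tau"])
E
```

```text
0.0908851818923066 [ 2.24908203e-03 -6.47794890e+01 -1.82157665e+01  3.13903322e-02
  7.74876215e-02  6.95079893e-05]
```

View pics/m1.png

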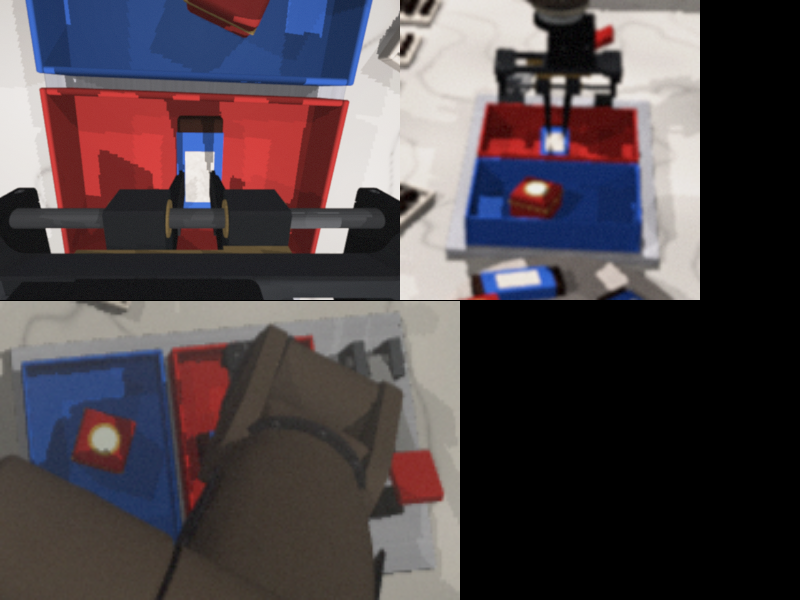

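```bash
python3 - <<'E'
from h import *
c=wristcam(); p=env.state()["eef_pos"]; S=env.read_camera("side"); print(p,env.state()["opening"])
def crop(c,u,v,r,f):
    u,v=int(u),int(v); i=cv2.resize(c["color"][v-r:v+r,u-r:u+r,::-1],None,fx=f,fy=f,interpolation=2)
    for z,col in((-8,(0,255,0)),(20,(0,255,255)),(45,(255,0,255))):
        q=w2p(c,[p[0],p[1],p[2]+z]); cv2.circle(i,tuple(int(a) for a in ((q-[u-r,v-r])*f)),3,col,1)
    return i
q=w2p(S,[p[0],p[1],p[2]]); w=w2p(c,p)
o=np.hstack([crop(S,*q,45,4.2),crop(c,*w,130,378/260)]); print(o.shape,q,w); cv2.imwrite("pics/m2.png",o)
E
```

```text
[ 567.01171357 -227.29033623   22.41765719] 0.023131113228803762
(378, 756, 3) [352.6494753  230.09256511] [315.79374759 273.1322026 ]
```

View pics/m2.png

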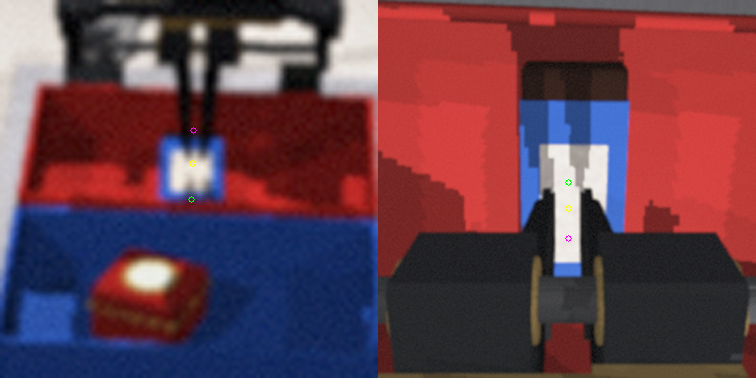

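{"fn": "carry_out", "kwargs": {
  "motion": [
    [0,0,2,0,1],
    [0,0,2,0,1],
    [0,0,0,0,1]
  ]
}}

```text
t: 6.7
eef_pos: [566.8, -227.2, 18.0]
tcp_rot: [-3.141, -0.0, 1.693]
ft_force: [0.9, -0.4, -0.2]
opening: 0.0
grip_force: 0.0
```

{"fn": "carry_out", "kwargs": {
  "motion": [
    [0,0,2,0,1],
    [0,0,1,0,1],
    [0,0,0,0,1]
  ]
}}

```text
t: 7.0
eef_pos: [566.9, -227.3, 15.2]
tcp_rot: [-3.141, -0.0, 1.693]
ft_force: [0.3, -0.2, 0.5]
opening: 0.005
grip_force: 0.0
```

{"fn": "carry_out", "kwargs": {
  "motion": [
    [0,0,1,0,1],
    [0,0,1,0,1],
    [0,0,0,0,1]
  ]
}}

```text
t: 7.3
eef_pos: [567.0, -227.3, 13.3]
tcp_rot: [-3.142, 0.0, 1.693]
ft_force: [0.4, -0.9, 0.2]
opening: 0.001
grip_force: 0.0
```

{"fn": "carry_out", "kwargs": {
  "motion": [
    [0,0,1,0,1],
    [0,0,1,0,1],
    [0,0,0,0,1]
  ]
}}

```text
t: 7.6
eef_pos: [566.9, -227.3, 11.3]
tcp_rot: [-3.141, -0.0, 1.693]
ft_force: [-0.1, 1.0, -0.6]
opening: 0.007
grip_force: 0.0
```

{"fn": "carry_out", "kwargs": {
  "motion": [
    [0,0,1,0,1],
    [0,0,1,0,1],
    [0,0,0,0,1]
  ]
}}

```text
t: 7.9
eef_pos: [566.9, -227.2, 9.3]
tcp_rot: [-3.141, -0.0, 1.693]
ft_force: [0.3, -0.7, 0.0]
opening: 0.006
grip_force: 0.0
```

{"fn": "carry_out", "kwargs": {
  "motion": [
    [0,0,1,0,1],
    [0,0,1,0,1],
    [0,0,0,0,1]
  ]
}}

```text
t: 8.2
eef_pos: [566.9, -227.2, 7.3]
tcp_rot: [-3.141, -0.0, 1.693]
ft_force: [-0.4, -0.1, -0.2]
opening: 0.001
grip_force: 0.0
```

{"fn": "carry_out", "kwargs": {
  "motion": [
    [0,0,1,0,1],
    [0,0,1,0,1],
    [0,0,0,0,1]
  ]
}}

```text
t: 8.5
eef_pos: [567.1, -227.3, 6.1]
tcp_rot: [3.141, 0.0, 1.693]
ft_force: [-1.3, 1.5, 7.2]
opening: 0.005
grip_force: 4.0
```

{"fn": "carry_out", "kwargs": {
  "motion": [
    [0,-2,-20,0,1],
    [0,0,-10,0,0.3],
    [0,0,0,0,0.3],
    [0,0,0,0,0.3],
    [0,0,0,0,0.3],
    [0,0,0,0,0.3],
    [0,0,0,0,0.3],
    [0,0,0,0,0.3],
    [0,0,0,0,0.3]
  ]
}}

```text
t: 9.4
eef_pos: [565.0, -227.5, 35.3]
tcp_rot: [-3.141, -0.0, 1.693]
ft_force: [0.0, 0.8, 0.0]
opening: 0.618
grip_force: 0.0
```

{"fn": "carry_out", "kwargs": {
  "motion": [
    [0,0,16,0,0.3],
    [0,0,12,0,0.3],
    [0,0,8,0,0.3],
    [0,0,6,0,0.3],
    [0,0,2,0,0.3],
    [0,0,0,0,1],
    [0,0,0,0,1],
    [0,0,0,0,1],
    [0,0,0,0,1],
    [0,0,0,0,1],
    [0,0,0,0,1],
    [0,0,0,0,1]
  ]
}}

```text
t: 10.6
eef_pos: [565.3, -227.6, -8.2]
tcp_rot: [3.141, 0.001, 1.693]
ft_force: [0.9, 0.8, 5.2]
opening: 0.42
grip_force: 30.0
```

{"fn": "carry_out", "kwargs": {
  "motion": [
    [0,0,-15,0,1],
    [0,0,-25,0,1],
    [0,0,-30,0,1],
    [0,0,-28,0,1],
    [0,0,0,0,1],
    [0,0,0,0,1]
  ]
}}

```text
t: 11.2
eef_pos: [564.8, -227.5, 90.1]
tcp_rot: [3.141, 0.001, 1.693]
ft_force: [0.2, 0.3, -1.2]
opening: 0.418
grip_force: 30.0
```

```bash
python3 - <<'E'
from h import *; from plan import plan
s=env.state(); print(s["eef_pos"],s["opening"],s["grip_force"])
plan([(485,-74,90,94.8,1,33),(485,-74,20,94.8,1,26),(485,-74,-7,94.8,1,10),('g',1,1),('g',.42,4),(485,-74,90,94.8,.42,30)])
E
```

```text
[ 564.84857462 -227.48110619   90.14867214] 0.4178441519860793 29.99970406293869
[[27,-10,0,0.4,1],[27,-10,0,0.4,1],[27,-11,0,0.3,1],[27,-11,0,0.4,1],[27,-11,0,0.3,1],[26,-10,0,0.4,1],[0,0,23,-0.0,1],[0,0,24,-0.0,1],[0,0,23,-0.0,1],[0,0,9,-0.0,1],[0,0,9,-0.0,1],[0,0,9,-0.0,1]]
[[0,0,0,0,1],[0,0,0,0,0.42],[0,0,0,0,0.42],[0,0,0,0,0.42],[0,0,0,0,0.42],[0,0,-24,-0.0,0.42],[0,0,-24,-0.0,0.42],[0,0,-24,-0.0,0.42],[0,0,-25,-0.0,0.42]]
end [485.2 -74.   90.1] 94.8
```

{"fn": "carry_out", "kwargs": {
  "motion": [
    [27,-10,0,0.4,1],
    [27,-10,0,0.4,1],
    [27,-11,0,0.3,1],
    [27,-11,0,0.4,1],
    [27,-11,0,0.3,1],
    [26,-10,0,0.4,1],
    [0,0,23,0,1],
    [0,0,24,0,1],
    [0,0,23,0,1],
    [0,0,9,0,1],
    [0,0,9,0,1],
    [0,0,8,0,1]
  ]
}}

```text
t: 12.4
eef_pos: [485.2, -74.1, -7.0]
tcp_rot: [-3.141, -0.0, 1.654]
ft_force: [-1.7, -0.4, 0.7]
opening: 0.417
grip_force: 31.7
```

{"fn": "carry_out", "kwargs": {
  "motion": [
    [0,0,0,0,1],
    [0,0,0,0,0.42],
    [0,0,0,0,0.42],
    [0,0,0,0,0.42],
    [0,0,0,0,0.42],
    [0,0,-24,0,0.42],
    [0,0,-24,0,0.42],
    [0,0,-24,0,0.42],
    [0,0,-25,0,0.3],
    [0,0,0,0,0.2]
  ]
}}

```text
t: 13.4
eef_pos: [486.8, -74.4, 93.2]
tcp_rot: [3.137, 0.002, 1.655]
ft_force: [-0.7, 0.4, -1.1]
opening: 0.696
grip_force: 0.0
```

```bash
python3 - <<'E'
from h import *; from plan import plan
c=wristcam(); s=env.state(); print(s["eef_pos"],s["opening"]); cv2.imwrite("pics/w3.png",c["color"][...,::-1]); report(c,150,20000,17)
plan([(575,-71,90,162,.15,35),('g',.15,2),(575,-71,20,162,.15,26),(575,-71,-6,162,.15,10),('g',.15,1),('g',1,6),
(575,-71,80,162,1,30)])
E
```

```text
[486.09911515 -74.2303667   91.71149127] 0.7336572199620476
bar (313, 246) [485. -75.  35.] label [27. 51.] long axis deg -85.3 0.96
tin (412, 233) [554. -54.  53.] label [27. 27.] long axis deg 4.7 0.57
[[-1,11,0,-8.4,0.15],[-2,11,0,-8.4,0.15],[-4,11,0,-8.4,0.15],[-5,10,0,-8.4,0.15],[-6,9,0,-8.4,0.15],[-8,8,1,-8.4,0.15],[-9,6,0,-8.4,0.15],[-9,5,1,-8.4,0.15],[0,0,0,0,0.15],[0,0,0,0,0.15],[0,0,23,0.0,0.15],[0,0,23,0.0,0.15]]
[[-1,0,24,0.0,0.15],[0,0,9,0.0,0.15],[0,0,8,0.0,0.15],[0,0,9,0.0,0.15],[0,0,0,0,0.15],[0,0,0,0,1],[0,0,0,0,1],[0,0,0,0,1],[0,0,0,0,1],[0,0,0,0,1],[0,0,0,0,1],[0,0,-29,0.0,1]]
[[0,0,-29,0.0,1],[0,0,-28,0.0,1]]
end [575.3 -71.5  79.7] 162.0
```

View pics/w3.png

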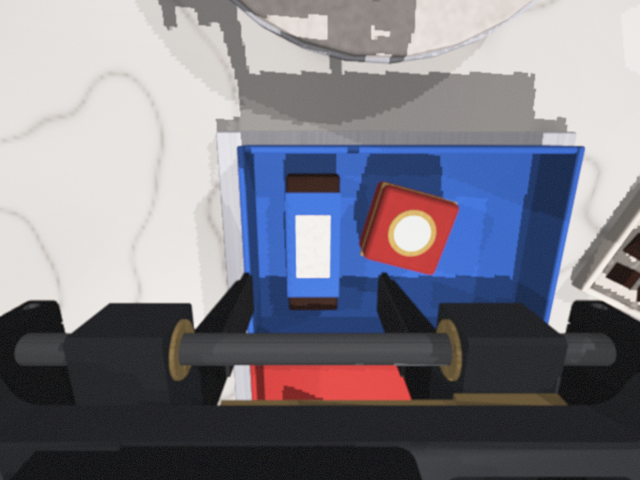

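```bash
python3 - <<'E'
from plan import plan
plan([(554,-55,90,168,.28,35),('g',.28,1),(554,-55,20,168,.28,24),(554,-55,-6,168,.28,9),('g',.28,1),('g',1,6)])
E
```

```text
[[1,8,0,-8.1,0.28],[0,8,0,-8.1,0.28],[-1,8,0,-8.1,0.28],[-2,8,0,-8.1,0.28],[-3,7,0,-8.2,0.28],[-3,7,0,-8.1,0.28],[-5,6,1,-8.2,0.28],[-5,6,0,-8.1,0.28],[-6,5,1,-8.2,0.28],[0,0,0,0,0.28],[0,0,23,0.0,0.28],[0,0,23,0.0,0.28]]
[[0,0,24,0.0,0.28],[0,0,9,0.0,0.28],[0,0,8,0.0,0.28],[0,0,9,0.0,0.28],[0,0,0,0,0.28],[0,0,0,0,1],[0,0,0,0,1],[0,0,0,0,1],[0,0,0,0,1],[0,0,0,0,1],[0,0,0,0,1]]
end [554.2 -54.6  -6.3] 168.0
```

{"fn": "carry_out", "kwargs": {
  "motion": [
    [1,8,0,-8.1,0.28],
    [0,8,0,-8.1,0.28],
    [-1,8,0,-8.1,0.28],
    [-2,8,0,-8.1,0.28],
    [-3,7,0,-8.2,0.28],
    [-3,7,0,-8.1,0.28],
    [-5,6,0,-8.2,0.28],
    [-5,6,0,-8.1,0.28],
    [-6,5,0,-8.2,0.28],
    [0,0,0,0,0.28],
    [0,0,23,0,0.28],
    [0,0,23,0,0.28]
  ]
}}

```text
t: 14.65
eef_pos: [553.1, -54.5, 43.5]
tcp_rot: [-3.142, 0.0, 2.927]
ft_force: [-0.1, -0.2, 0.2]
opening: 0.718
grip_force: 0.0
```

{"fn": "carry_out", "kwargs": {
  "motion": [
    [0,0,22,0,0.28],
    [0,0,9,0,0.28],
    [0,0,8,0,0.28],
    [0,0,9,0,0.28],
    [0,0,0,0,0.28],
    [0,0,0,0,1],
    [0,0,0,0,1],
    [0,0,0,0,1],
    [0,0,0,0,1],
    [0,0,0,0,1]
  ]
}}

```text
t: 15.65
eef_pos: [553.8, -54.5, -3.0]
tcp_rot: [-3.142, 0.001, 2.932]
ft_force: [-0.3, -0.1, 5.9]
opening: 0.586
grip_force: 29.8
```

{"fn": "carry_out", "kwargs": {
  "motion": [
    [0,0,-15,0,1],
    [0,0,-25,0,1],
    [0,0,-30,0,1],
    [0,0,-28,0,1],
    [0,0,0,0,1],
    [0,0,0,0,1]
  ]
}}

```text
t: 16.25
eef_pos: [553.3, -54.4, 94.4]
tcp_rot: [-3.141, 0.001, 2.932]
ft_force: [-0.8, -0.2, -1.1]
opening: 0.589
grip_force: 29.8
```

```bash
python3 - <<'E'
from plan import plan
plan([(634,-222,91,184.8,1,33),(634,-222,20,184.8,1,24),(634,-222,-5,184.8,1,9),('g',1,1),('g',.26,4),(634,-222,91,184.8,.26,30)])
E
```

```text
[[-19,-25,1,-2.8,1],[-18,-25,0,-2.8,1],[-16,-26,1,-2.8,1],[-15,-27,0,-2.8,1],[-14,-28,1,-2.8,1],[-13,-28,0,-2.8,1],[0,0,24,-0.0,1],[0,0,24,-0.0,1],[0,0,23,-0.0,1],[0,0,8,-0.0,1],[0,0,9,-0.0,1],[0,0,8,-0.0,1]]
[[0,0,0,0,1],[0,0,0,0,0.26],[0,0,0,0,0.26],[0,0,0,0,0.26],[0,0,0,0,0.26],[0,0,-24,-0.0,0.26],[0,0,-24,-0.0,0.26],[0,0,-24,-0.0,0.26],[0,0,-24,-0.0,0.26]]
end [ 634.3 -221.6   91.4] 184.8
```

{"fn": "carry_out", "kwargs": {
  "motion": [
    [-19,-25,1,-2.8,1],
    [-18,-25,0,-2.8,1],
    [-16,-26,1,-2.8,1],
    [-15,-27,0,-2.8,1],
    [-14,-28,0,-2.8,1],
    [-13,-28,0,-2.8,1],
    [0,0,24,0,1],
    [0,0,24,0,1],
    [0,0,23,0,1],
    [0,0,8,0,1],
    [0,0,8,0,1],
    [0,0,8,0,1]
  ]
}}

```text
t: 17.45
eef_pos: [634.7, -221.7, -2.9]
tcp_rot: [-3.141, 0.0, -3.058]
ft_force: [0.9, -0.1, -0.4]
opening: 0.591
grip_force: 29.8
```

{"fn": "carry_out", "kwargs": {
  "motion": [
    [0,0,0,0,1],
    [0,0,0,0,0.26],
    [0,0,0,0,0.26],
    [0,0,0,0,0.26],
    [0,0,0,0,0.26],
    [0,0,-24,0,0.26],
    [0,0,-24,0,0.26],
    [0,0,-24,0,0.26],
    [0,0,-24,0,0.26],
    [0,0,0,0,0.26]
  ]
}}

```text
t: 18.45
eef_pos: [635.9, -222.2, 96.9]
tcp_rot: [-3.139, 0.005, -3.058]
ft_force: [0.0, 0.5, 0.7]
opening: 0.736
grip_force: 0.0
```

```bash
python3 - <<'E'
from h import *; from plan import plan
c=env.read_camera("top"); report(c); cv2.imwrite("pics/t1.png",c["color"][180:380,140:520,::-1])
c=wristcam(); report(c,150,20000,17)
s=env.state(); print(s["eef_pos"],s["tcp_rot"])
E
```

```text
bar (602, 86) [1021. -718.   35.] label [89. 19.] long axis deg 89.5 0.33
tin (229, 250) [599. 227.  81.] label [26. 26.] long axis deg 0.9 0.54
bar (358, 297) [487. -78.  35.] label [28. 51.] long axis deg -84.9 0.69
tin (204, 310) [458. 282.  81.] label [ 8. 18.] long axis deg -59.3 0.24
bar (552, 47) [484. -76.  35.] label [26. 51.] long axis deg -85.2 0.97
tin (315, 252) [ 635. -221.   53.] label [27. 27.] long axis deg -85.2 0.58
bar (633, 296) [657.  39.  35.] label [58. 19.] long axis deg 19.3 0.62
bar (432, 310) [ 683. -121.   35.] label [46. 15.] long axis deg 46.1 0.28
tin (315, 320) [ 690. -217.   53.] label [ 23. 114.] long axis deg -85.2 0.32
bar (557, 314) [678. -18.  35.] label [35. 17.] long axis deg 58.9 0.31
[ 634.4355071  -221.60814175   93.56783534] [-3.14117888e+00  5.55104237e-04 -3.05780304e+00]
```

```bash
python3 - <<'E'
from plan import plan
plan([(569,142,115,198,.25,32),('g',.25,2)],start=[634.4,-221.6,93.6,184.8])
E
```

```text
[[3,31,-2,-1.1,0.25],[2,31,-2,-1.1,0.25],[2,31,-2,-1.1,0.25],[1,31,-2,-1.1,0.25],[1,31,-2,-1.1,0.25],[0,31,-2,-1.1,0.25],[-1,31,-2,-1.1,0.25],[-1,30,-1,-1.1,0.25],[-2,30,-2,-1.1,0.25],[-2,31,-1,-1.1,0.25],[-3,30,-2,-1.1,0.25],[-4,31,-1,-1.1,0.25]]
[[0,0,0,0,0.25],[0,0,0,0,0.25]]
end [568.9 142.4 114.6] 198.0
```

{"fn": "carry_out", "kwargs": {
  "motion": [
    [3,31,-2,-1.1,0.25],
    [2,31,-2,-1.1,0.25],
    [2,31,-2,-1.1,0.25],
    [1,31,-2,-1.1,0.25],
    [1,31,-2,-1.1,0.25],
    [0,31,-2,-1.1,0.25],
    [-1,31,-2,-1.1,0.25],
    [-1,30,-1,-1.1,0.25],
    [-2,30,-2,-1.1,0.25],
    [-2,31,-1,-1.1,0.25],
    [-3,30,-2,-1.1,0.25],
    [-4,31,-1,-1.1,0.25]
  ]
}}

```text
t: 19.75
eef_pos: [568.0, 143.4, 113.2]
tcp_rot: [3.141, -0.002, -2.827]
ft_force: [-0.5, 0.5, 0.4]
opening: 0.746
grip_force: 0.0
```

{"fn": "carry_out", "kwargs": {
  "motion": [
    [0,0,0,0,0.25],
    [0,0,0,0,0.25],
    [0,0,0,0,0.25]
  ]
}}

```text
t: 20.05
eef_pos: [568.8, 141.6, 113.7]
tcp_rot: [-3.142, -0.001, -2.828]
ft_force: [-0.3, 0.4, -0.0]
opening: 0.752
grip_force: 0.0
```

```bash
python3 - <<'E'
from h import *
c=wristcam(); report(c,150,20000,45); cv2.imwrite("pics/w4.png",c["color"][...,::-1])
s=env.state(); print(s["eef_pos"],s["tcp_rot"],s["opening"])
E
```

```text
bar (187, 65) [475.  24.  63.] label [94.  8.] long axis deg 4.9 0.38
bar (60, 40) [486. -57.  63.] label [24. 46.] long axis deg -85.2 0.97
bar (448, 58) [419. 184.  63.] label [27. 51.] long axis deg -44.0 0.67
tin (573, 150) [449. 278.  81.] label [26. 28.] long axis deg -72.1 0.54
bar (315, 246) [567. 141.  63.] label [51. 27.] long axis deg 18.7 0.76
bar (68, 295) [664. -30.  63.] label [ 38. 134.] long axis deg -74.0 0.4
[568.93427056 141.41194108 113.86284449] [-3.14156364e+00 -8.78449826e-04 -2.82862308e+00] 0.7514479546182907
```

View pics/w4.png

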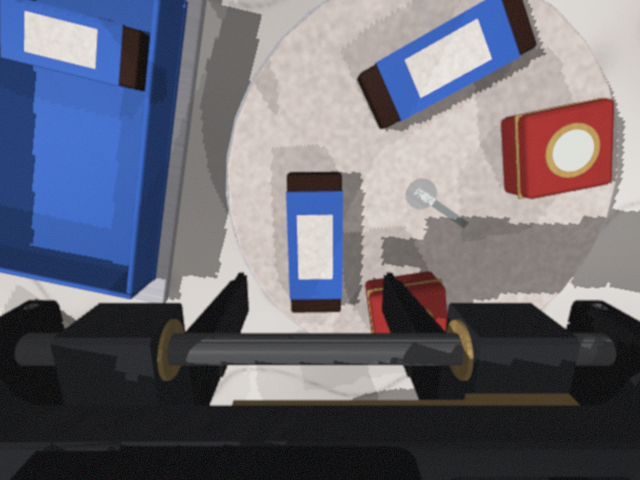

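{"fn": "carry_out", "kwargs": {
  "motion": [
    [2,0,10,0,0.42],
    [0,0,25,0,0.42],
    [0,0,25,0,0.42],
    [0,0,15,0,0.42],
    [0,0,11,0,0.42],
    [0,0,8,0,0.42],
    [0,0,0,0,0.42],
    [0,0,0,0,1],
    [0,0,0,0,1],
    [0,0,0,0,1],
    [0,0,0,0,1],
    [0,0,0,0,1]
  ]
}}

```text
t: 21.3
eef_pos: [567.5, 141.8, 21.1]
tcp_rot: [-3.141, 0.001, -2.827]
ft_force: [-0.4, -0.1, 6.6]
opening: 0.416
grip_force: 30.0
```

{"fn": "carry_out", "kwargs": {
  "motion": [
    [0,0,0,0,1],
    [0,0,-10,0,1],
    [0,0,-25,0,1],
    [0,0,-25,0,1],
    [0,0,-15,0,1],
    [0,0,0,0,1],
    [0,0,0,0,1]
  ]
}}

```text
t: 22.0
eef_pos: [566.8, 141.7, 95.4]
tcp_rot: [-3.141, 0.0, -2.827]
ft_force: [-0.4, -0.1, -1.1]
opening: 0.419
grip_force: 30.0
```

```bash
python3 - <<'E'
from h import *; from plan import plan
s=env.state(); p=s["eef_pos"]; print(p,s["opening"],s["grip_force"])
plan([(613,-64,94,94.8,1,32),(613,-64,22,94.8,1,24),(613,-64,-6,94.8,1,9),('g',1,1),('g',.43,4),(613,-64,90,94.8,.43,30),('g',.2,1)],start=[*p,np.degrees(s["tcp_rot"][2])%360])
E
```

```text
[566.81930954 141.71997412  95.36458869] 0.4194896057575004 29.9796000123024
[[2,-16,0,7.9,1],[-1,-16,0,7.9,1],[-3,-16,0,7.9,1],[-5,-15,0,7.9,1],[-7,-15,0,8.0,1],[-9,-13,0,7.9,1],[-11,-12,0,8.0,1],[-13,-10,0,7.9,1],[-14,-9,0,8.0,1],[-15,-7,0,7.9,1],[-16,-4,0,8.0,1],[-16,-2,1,7.9,1]]
[[-16,-1,0,8.0,1],[0,0,18,-0.0,1],[0,0,18,-0.0,1],[0,0,18,-0.0,1],[0,0,18,-0.0,1],[0,0,7,-0.0,1],[0,0,7,-0.0,1],[0,0,7,-0.0,1],[0,0,7,-0.0,1],[0,0,0,0,1],[0,0,0,0,0.43],[0,0,0,0,0.43]]
[[0,0,0,0,0.43],[0,0,0,0,0.43],[0,0,-24,-0.0,0.43],[0,0,-24,-0.0,0.43],[0,0,-24,-0.0,0.43],[0,0,-24,-0.0,0.43],[0,0,0,0,0.2]]
end [612.8 -64.3  90.4] 94.8
```

{"fn": "carry_out", "kwargs": {
  "motion": [
    [2,-16,0,7.9,1],
    [-1,-16,0,7.9,1],
    [-3,-16,0,7.9,1],
    [-5,-15,0,7.9,1],
    [-7,-15,0,8.0,1],
    [-9,-13,0,7.9,1],
    [-11,-12,0,8.0,1],
    [-13,-10,0,7.9,1],
    [-14,-9,0,8.0,1],
    [-15,-7,0,7.9,1],
    [-16,-4,0,8.0,1],
    [-16,-2,1,7.9,1]
  ]
}}

```text
t: 23.2
eef_pos: [609.9, -49.0, 93.1]
tcp_rot: [-3.14, -0.001, 1.788]
ft_force: [0.4, -0.1, -1.1]
opening: 0.418
grip_force: 30.0
```

{"fn": "carry_out", "kwargs": {
  "motion": [
    [-16,-1,0,8.0,1],
    [0,0,0,0,1],
    [0,0,18,0,1],
    [0,0,18,0,1],
    [0,0,18,0,1],
    [0,0,18,0,1]
  ]
}}

```text
t: 23.8
eef_pos: [612.3, -63.4, 20.9]
tcp_rot: [-3.14, -0.0, 1.659]
ft_force: [-0.3, 0.5, -1.4]
opening: 0.42
grip_force: 30.0
```

{"fn": "carry_out", "kwargs": {
  "motion": [
    [0,0,7,0,1],
    [0,0,7,0,1],
    [0,0,7,0,1],
    [0,0,6,0,1],
    [0,0,0,0,1],
    [0,0,0,0,0.43],
    [0,0,0,0,0.43],
    [0,0,0,0,0.43],
    [0,0,0,0,0.43]
  ]
}}

```text
t: 24.7
eef_pos: [613.1, -64.3, -4.3]
tcp_rot: [3.141, 0.0, 1.655]
ft_force: [-0.5, 0.3, -0.3]
opening: 0.572
grip_force: 0.0
```

{"fn": "carry_out", "kwargs": {
  "motion": [
    [0,0,-24,0,0.43],
    [0,0,-24,0,0.43],
    [0,0,-24,0,0.43],
    [0,0,-24,0,0.43],
    [0,0,0,0,0.3],
    [0,0,0,0,0.3]
  ]
}}

```text
t: 25.3
eef_pos: [613.0, -64.3, 91.6]
tcp_rot: [3.141, 0.0, 1.655]
ft_force: [0.0, -0.2, -0.7]
opening: 0.671
grip_force: 0.0
```

```bash
python3 - <<'E'
from h import *; from plan import plan
c=wristcam(); report(c,150,20000,17)
c=env.read_camera("top"); report(c)
s=env.state(); p=s["eef_pos"]; print(p,s["opening"],s["grip_force"])
plan([(420,184,114,135.5,.3,32),('g',.3,2)])
E
```

```text
bar (148, 246) [485. -75.  35.] label [27. 51.] long axis deg -85.2 0.98
bar (315, 246) [612. -64.  35.] label [27. 52.] long axis deg -84.4 0.97
tin (391, 385) [ 683. -170.   53.] label [24. 33.] long axis deg -84.9 0.21
bar (602, 87) [1020. -717.   35.] label [89. 14.] long axis deg 89.5 0.24
tin (416, 235) [ 635. -221.   53.] label [26. 26.] long axis deg -46.0 0.52
tin (229, 248) [602. 226.  81.] label [22. 24.] long axis deg -89.1 0.31
bar (251, 321) [432. 176.  63.] label [27. 24.] long axis deg 45.2 0.58
[612.4626068  -64.13929734  90.49348514] 0.6938678490399823 0.0
[[26,-17,-2,-4.1,0.3],[28,-15,-2,-4.1,0.3],[28,-13,-2,-4.1,0.3],[29,-11,-3,-4.1,0.3],[30,-9,-2,-4.1,0.3],[31,-7,-3,-4.0,0.3],[31,-5,-2,-4.1,0.3],[32,-2,-3,-4.0,0.3],[31,0,-2,-4.1,0.3],[32,2,-3,-4.0,0.3],[0,0,0,0,0.3],[0,0,0,0,0.3]]
end [420.  184.4 114.5] 135.5
```

Bar placed at (612,-64). Next bar B.

{"fn": "carry_out", "kwargs": {
  "motion": [
    [26,-17,-2,-4.1,0.3],
    [28,-15,-2,-4.1,0.3],
    [28,-13,-2,-4.1,0.3],
    [29,-11,-3,-4.1,0.3],
    [30,-9,-2,-4.1,0.3],
    [31,-7,-3,-4.0,0.3],
    [31,-5,-2,-4.1,0.3],
    [32,-2,-3,-4.0,0.3],
    [31,0,-2,-4.1,0.3],
    [32,2,-3,-4.0,0.3],
    [0,0,0,0,0.3],
    [0,0,0,0,0.3]
  ]
}}

```text
t: 26.6
eef_pos: [420.2, 184.6, 114.9]
tcp_rot: [-3.141, -0.0, 2.366]
ft_force: [-0.2, -0.5, 0.3]
opening: 0.699
grip_force: 0.0
```

```bash
python3 - <<'E'
from h import *
c=wristcam(); report(c,150,20000,45)
s=env.state(); print(s["eef_pos"],s["tcp_rot"],s["opening"])
E
```

```text
tin (446, 193) [450. 278.  81.] label [25. 27.] long axis deg -81.7 0.47
bar (314, 247) [419. 185.  63.] label [27. 51.] long axis deg -43.8 0.76
[420.70300673 184.13078035 114.90669601] [-3.14090666e+00 -1.68855110e-04  2.36452533e+00] 0.7022214067493391
```

{"fn": "carry_out", "kwargs": {
  "motion": [
    [0,0,11,0,0.42],
    [0,0,25,0,0.42],
    [0,0,25,0,0.42],
    [0,0,15,0,0.42],
    [0,0,10,0,0.42],
    [0,0,8,0,0.42],
    [0,0,0,0,0.42],
    [0,0,0,0,1],
    [0,0,0,0,1],
    [0,0,0,0,1],
    [0,0,0,0,1],
    [0,0,0,0,1]
  ]
}}

```text
t: 27.85
eef_pos: [420.8, 184.4, 21.9]
tcp_rot: [3.141, 0.001, 2.365]
ft_force: [-0.4, -0.6, 7.4]
opening: 0.421
grip_force: 30.0
```

{"fn": "carry_out", "kwargs": {
  "motion": [
    [0,0,0,0,1],
    [0,0,-10,0,1],
    [0,0,-25,0,1],
    [0,0,-25,0,1],
    [0,0,-15,0,1],
    [0,0,0,0,1],
    [0,0,0,0,1]
  ]
}}

```text
t: 28.55
eef_pos: [420.4, 184.3, 96.5]
tcp_rot: [3.141, 0.0, 2.365]
ft_force: [-0.4, -0.2, -1.5]
opening: 0.419
grip_force: 30.0
```

```bash
python3 - <<'E'
from h import *; from plan import plan
s=env.state(); p=s["eef_pos"]; print(p,s["opening"],s["grip_force"])
plan([(549,-69.5,95,94.8,1,30),('g',1,1),(549,-69.5,22,94.8,1,24),(549,-69.5,-5,94.8,1,9),('g',1,1),('g',.43,4),(549,-69.5,91,94.8,.43,30),('g',.3,1)])
E
```

```text
[420.4406409  184.28927823  96.48479834] 0.4192526613369862 29.994048178195953
[[-27,-9,0,4.1,1],[-28,-7,0,4.1,1],[-28,-5,0,4.1,1],[-28,-3,0,4.1,1],[-28,-1,0,4.1,1],[-28,1,0,4.0,1],[-29,3,0,4.1,1],[-28,5,0,4.0,1],[-28,6,1,4.1,1],[-27,9,0,4.0,1],[0,0,0,0,1],[0,0,18,0.0,1]]
[[0,0,18,0.0,1],[0,0,19,0.0,1],[0,0,18,0.0,1],[0,0,7,0.0,1],[0,0,7,0.0,1],[0,0,7,0.0,1],[0,0,6,0.0,1],[0,0,0,0,1],[0,0,0,0,0.43],[0,0,0,0,0.43],[0,0,0,0,0.43],[0,0,0,0,0.43]]
[[0,0,-24,0.0,0.43],[0,0,-24,0.0,0.43],[0,0,-24,0.0,0.43],[0,0,-24,0.0,0.43],[0,0,0,0,0.3]]
end [549.2 -69.6  91.5] 94.8
```

{"fn": "carry_out", "kwargs": {
  "motion": [
    [-27,-9,0,4.1,1],
    [-28,-7,0,4.1,1],
    [-28,-5,0,4.1,1],
    [-28,-3,0,4.1,1],
    [-28,-1,0,4.1,1],
    [-28,1,0,4.0,1],
    [-29,3,0,4.1,1],
    [-28,5,0,4.0,1],
    [-28,6,1,4.1,1],
    [-27,9,0,4.0,1],
    [0,0,0,0,1],
    [0,0,18,0,1]
  ]
}}

```text
t: 29.75
eef_pos: [549.7, -70.0, 77.5]
tcp_rot: [3.14, 0.0, 1.654]
ft_force: [0.4, 0.3, -0.9]
opening: 0.415
grip_force: 30.0
```

```bash
python3 - <<'E'
from h import *
s=env.state(); print(s["eef_pos"],s["tcp_rot"],s["opening"],s["grip_force"])
c=wristcam(); report(c,150,20000,17); 
E
```

```text
[549.70865919 -70.03432068  77.46231193] [3.14040428e+00 3.99496506e-04 1.65409431e+00] 0.4153021315976415 29.99415546655655
bar (402, 251) [612. -64.  35.] label [27. 51.] long axis deg -84.7 0.95
bar (226, 251) [485. -75.  35.] label [27. 51.] long axis deg -85.2 0.96
bar (315, 293) [ 552. -103.   35.] label [41. 65.] long axis deg -84.4 0.67
```

{"fn": "carry_out", "kwargs": {
  "motion": [
    [0,0,18,0,1],
    [0,0,19,0,1],
    [0,0,18,0,1],
    [0,0,7,0,1],
    [0,0,7,0,1],
    [0,0,7,0,1],
    [0,0,6,0,1],
    [0,0,0,0,1],
    [0,0,0,0,0.46],
    [0,0,0,0,0.46],
    [0,0,0,0,0.46],
    [0,0,0,0,0.46]
  ]
}}

```text
t: 31.0
eef_pos: [549.4, -69.6, -4.3]
tcp_rot: [3.141, 0.0, 1.655]
ft_force: [-0.2, -0.4, 0.2]
opening: 0.535
grip_force: 0.0
```

{"fn": "carry_out", "kwargs": {
  "motion": [
    [0,0,-24,0,0.46],
    [0,0,-24,0,0.46],
    [0,0,-24,0,0.46],
    [0,0,-24,0,0.46],
    [0,0,0,0,0.3],
    [0,0,0,0,0.28]
  ]
}}

```text
t: 31.6
eef_pos: [549.3, -69.5, 91.6]
tcp_rot: [3.141, 0.0, 1.655]
ft_force: [0.3, 0.0, -0.5]
opening: 0.652
grip_force: 0.0
```

```bash
python3 - <<'E'
from h import *; from plan import plan
s=env.state(); print(s["eef_pos"],s["tcp_rot"],s["opening"])
c=wristcam(); report(c,150,20000,17); plan([(449,278,115,150,.22,32),('g',.22,3)])
E
```

```text
[549.2992509  -69.52668317  91.58922601] [3.14077394e+00 3.73464525e-04 1.65455580e+00] 0.65238130547133
bar (315, 244) [549. -68.  35.] label [27. 51.] long axis deg -84.4 0.96
bar (231, 246) [485. -75.  35.] label [27. 51.] long axis deg -85.2 0.89
bar (398, 246) [613. -64.  35.] label [27. 52.] long axis deg -84.6 0.88
[[30,-6,-2,-4.6,0.22],[30,-3,-2,-4.6,0.22],[30,-1,-2,-4.6,0.22],[30,1,-2,-4.6,0.22],[30,4,-2,-4.6,0.22],[29,6,-2,-4.6,0.22],[29,8,-2,-4.6,0.22],[28,11,-2,-4.6,0.22],[27,13,-2,-4.6,0.22],[26,15,-2,-4.6,0.22],[25,17,-2,-4.6,0.22],[24,19,-2,-4.6,0.22]]
[[0,0,0,0,0.22],[0,0,0,0,0.22],[0,0,0,0,0.22]]
end [448.4 277.9 114.9] 150.0
```

```bash
python3 - <<'E'
from plan import plan
plan([(450,278,115,208,.22,32),('g',.22,2)])
E
```

```text
[[25,-5,-2,-8.1,0.22],[26,-1,-2,-8.1,0.22],[26,2,-2,-8.1,0.22],[25,6,-2,-8.1,0.22],[24,9,-2,-8.1,0.22],[22,13,-2,-8.1,0.22],[21,16,-2,-8.1,0.22],[18,18,-1,-8.1,0.22],[15,21,-2,-8.1,0.22],[12,23,-1,-8.1,0.22],[9,24,-2,-8.1,0.22],[5,25,-1,-8.0,0.22]]
[[2,26,-2,-8.1,0.22],[-1,26,-1,-8.0,0.22],[0,0,0,0,0.22],[0,0,0,0,0.22]]
end [449.6 277.9 114.9] 208.0
```

{"fn": "carry_out", "kwargs": {
  "motion": [
    [25,-5,-2,-8.1,0.22],
    [26,-1,-2,-8.1,0.22],
    [26,2,-2,-8.1,0.22],
    [25,6,-2,-8.1,0.22],
    [24,9,-2,-8.1,0.22],
    [22,13,-2,-8.1,0.22],
    [21,16,-2,-8.1,0.22],
    [18,18,-1,-8.1,0.22],
    [15,21,-2,-8.1,0.22],
    [12,23,-1,-8.1,0.22],
    [9,24,-2,-8.1,0.22],
    [5,25,-1,-8.0,0.22]
  ]
}}

```text
t: 32.85
eef_pos: [464.4, 228.8, 111.3]
tcp_rot: [-3.141, -0.002, -2.928]
ft_force: [-0.6, -0.2, -0.6]
opening: 0.78
grip_force: 0.0
```

{"fn": "carry_out", "kwargs": {
  "motion": [
    [2,26,-2,-8.1,0.22],
    [-1,26,-1,-8.0,0.22],
    [0,0,0,0,0.22],
    [0,0,0,0,0.22]
  ]
}}

```text
t: 33.25
eef_pos: [449.5, 277.7, 114.4]
tcp_rot: [-3.141, -0.002, -2.654]
ft_force: [-0.3, -0.3, 0.1]
opening: 0.78
grip_force: 0.0
```

```bash
python3 - <<'E'
from h import *
s=env.state(); print(s["eef_pos"],s["tcp_rot"],s["opening"])
c=wristcam(); report(c,150,20000,45); cv2.imwrite("pics/w5.png",cv2.resize(c["color"][...,::-1],(400,300)))
E
```

```text
[449.45435811 277.74066447 114.41668317] [-3.14149758e+00 -1.73293194e-03 -2.65401260e+00] 0.7801821246265302
tin (314, 256) [449. 278.  81.] label [27. 27.] long axis deg 27.9 0.57
```

View pics/w5.png

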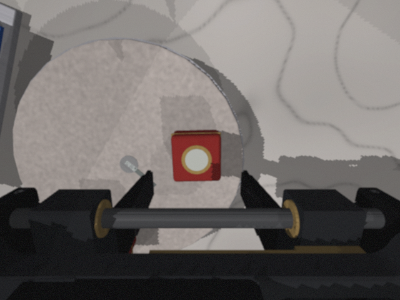

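{"fn": "carry_out", "kwargs": {
  "motion": [
    [0,0,11,0,0.22],
    [0,0,24,0,0.22],
    [0,0,24,0,0.22],
    [0,0,15,0,0.22],
    [0,0,10,0,0.22],
    [0,0,7,0,0.22],
    [0,0,0,0,0.22],
    [0,0,0,0,1],
    [0,0,0,0,1],
    [0,0,0,0,1],
    [0,0,0,0,1],
    [0,0,0,0,1]
  ]
}}

```text
t: 34.5
eef_pos: [450.2, 277.9, 25.0]
tcp_rot: [-3.141, 0.001, -2.653]
ft_force: [-1.9, -1.7, 6.0]
opening: 0.589
grip_force: 29.8
```

{"fn": "carry_out", "kwargs": {
  "motion": [
    [0,0,0,0,1],
    [0,0,-10,0,1],
    [0,0,-25,0,1],
    [0,0,-25,0,1],
    [0,0,-15,0,1],
    [0,0,0,0,1],
    [0,0,0,0,1]
  ]
}}

```text
t: 35.2
eef_pos: [449.8, 277.7, 99.4]
tcp_rot: [-3.141, 0.0, -2.653]
ft_force: [0.3, -0.2, -1.1]
opening: 0.589
grip_force: 29.9
```

```bash
python3 - <<'E'
from h import *; from plan import plan
s=env.state(); p=s["eef_pos"]; print(p,s["opening"],s["grip_force"])
plan([(564,-228,98,184.8,1,33),('g',1,1),(564,-228,22,184.8,1,24),(564,-228,-3,184.8,1,9),('g',1,1),('g',.26,4),(564,-228,94,184.8,.26,30),('g',.22,1)],start=[*p,np.degrees(s["tcp_rot"][2])%360])
E
```

```text
[449.77246851 277.74085309  99.35392106] 0.5887610623653683 29.860316812992096
[[9,-31,0,1.4,1],[8,-31,0,1.5,1],[7,-32,0,1.4,1],[6,-32,0,1.5,1],[5,-32,0,1.4,1],[5,-32,0,1.5,1],[4,-32,0,1.4,1],[3,-32,0,1.5,1],[2,-32,0,1.4,1],[1,-33,0,1.5,1],[0,-32,0,1.4,1],[0,-33,0,1.5,1]]
[[-1,-32,0,1.4,1],[-2,-32,0,1.5,1],[-3,-33,1,1.4,1],[-4,-32,0,1.5,1],[0,0,0,0,1],[0,0,19,-0.0,1],[0,0,19,-0.0,1],[0,0,19,-0.0,1],[0,0,19,-0.0,1],[0,0,8,-0.0,1],[0,0,9,-0.0,1],[0,0,8,-0.0,1]]
[[0,0,0,0,1],[0,0,0,0,0.26],[0,0,0,0,0.26],[0,0,0,0,0.26],[0,0,0,0,0.26],[0,0,-24,-0.0,0.26],[0,0,-24,-0.0,0.26],[0,0,-24,-0.0,0.26],[0,0,-25,-0.0,0.26],[0,0,0,0,0.22]]
end [ 563.5 -227.9   94.4] 184.8
```

{"fn": "carry_out", "kwargs": {
  "motion": [
    [9,-31,0,1.4,1],
    [8,-31,0,1.5,1],
    [7,-32,0,1.4,1],
    [6,-32,0,1.5,1],
    [5,-32,0,1.4,1],
    [5,-32,0,1.5,1],
    [4,-32,0,1.4,1],
    [3,-32,0,1.5,1],
    [2,-32,0,1.4,1],
    [1,-33,0,1.5,1],
    [0,-32,0,1.4,1],
    [0,-33,0,1.5,1]
  ]
}}

```text
t: 36.4
eef_pos: [534.5, -102.8, 98.2]
tcp_rot: [3.141, -0.002, -2.958]
ft_force: [-0.1, -0.5, -2.0]
opening: 0.591
grip_force: 29.9
```

{"fn": "carry_out", "kwargs": {
  "motion": [
    [-1,-32,0,1.4,1],
    [-2,-32,0,1.5,1],
    [-3,-33,1,1.4,1],
    [-4,-32,0,1.5,1],
    [0,0,0,0,1],
    [0,0,19,0,1],
    [0,0,19,0,1],
    [0,0,19,0,1]
  ]
}}

```text
t: 37.2
eef_pos: [563.0, -227.0, 39.7]
tcp_rot: [3.141, -0.001, -3.057]
ft_force: [0.3, -0.0, -1.5]
opening: 0.583
grip_force: 29.9
```

{"fn": "carry_out", "kwargs": {
  "motion": [
    [0,0,17,0,1],
    [0,0,9,0,1],
    [0,0,9,0,1],
    [0,0,6,0,1],
    [0,0,0,0,1],
    [0,0,0,0,0.26],
    [0,0,0,0,0.26],
    [0,0,0,0,0.26],
    [0,0,0,0,0.26]
  ]
}}

```text
t: 38.1
eef_pos: [563.9, -228.0, 0.9]
tcp_rot: [-3.141, 0.001, -3.058]
ft_force: [-0.1, -0.4, 0.1]
opening: 0.738
grip_force: 0.0
```

{"fn": "carry_out", "kwargs": {
  "motion": [
    [0,0,-24,0,0.26],
    [0,0,-24,0,0.26],
    [0,0,-24,0,0.26],
    [0,0,-25,0,0.26],
    [0,0,0,0,0.22],
    [0,0,0,0,0.22]
  ]
}}

```text
t: 38.7
eef_pos: [563.8, -227.9, 97.7]
tcp_rot: [-3.141, 0.001, -3.058]
ft_force: [-0.1, -0.6, -1.6]
opening: 0.777
grip_force: 0.0
```

```bash
python3 - <<'E'
from h import *; from plan import plan
c=wristcam(); report(c,150,20000,17); c=env.read_camera("top"); report(c)
m=masks(c)[0]; 
for cn in cv2.findContours(m,cv2.RETR_EXTERNAL,cv2.CHAIN_APPROX_NONE)[0]:
    W=np.array([p2w(c,*q[0],81)[:2] for q in cn],np.float32); r=cv2.minAreaRect(W)
    if r[0][1]>50 and cv2.contourArea(cn)>200: print(r)
s=env.state(); p=s["eef_pos"]; print(p,s["opening"])
plan([(600,227,115,207,.22,35),('g',.22,2)],start=[*p,np.degrees(s["tcp_rot"][2])%360])
E
```

```text
bar (531, 157) [485. -76.  35.] label [26. 51.] long axis deg -85.2 0.97
bar (519, 242) [549. -69.  35.] label [27. 52.] long axis deg -85.2 0.97
tin (315, 250) [ 563. -228.   53.] label [27. 27.] long axis deg 4.8 0.58
bar (633, 290) [581.  34.  35.] label [70. 14.] long axis deg 19.3 0.69
tin (46, 281) [ 605. -427.   53.] label [82. 63.] long axis deg 85.4 0.24
tin (312, 392) [ 687. -220.   53.] label [ 32. 181.] long axis deg -83.3 0.32
tin (413, 233) [ 639. -213.   53.] label [ 8. 24.] long axis deg -28.0 0.26
bar (352, 245) [613. -65.  35.] label [28. 52.] long axis deg -84.1 0.87
tin (229, 250) [599. 228.  81.] label [26. 26.] long axis deg 0.9 0.55
bar (353, 268) [558. -67.  35.] label [10. 49.] long axis deg -84.8 0.5
bar (356, 299) [483. -74.  35.] label [25. 51.] long axis deg -84.9 0.72
((597.9306640625, 226.21466064453125), (51.66311264038086, 53.35923767089844), 26.812673568725586)
[ 563.24301313 -227.61344283   96.48532286] 0.7815790143167375
[[-5,32,-1,-1.6,0.22],[-6,32,-1,-1.6,0.22],[-7,32,-1,-1.6,0.22],[-8,32,-1,-1.6,0.22],[-9,31,-1,-1.6,0.22],[-10,31,-2,-1.6,0.22],[-11,31,-1,-1.6,0.22],[-11,30,-2,-1.6,0.22],[-12,30,-1,-1.6,0.22],[-13,30,-2,-1.6,0.22],[-14,29,-1,-1.6,0.22],[-15,29,-2,-1.5,0.22]]
[[-16,29,-1,-1.6,0.22],[-17,28,-2,-1.5,0.22],[0,0,0,0,0.22],[0,0,0,0,0.22]]
end [600.5 227.  115.5] 207.0
```

{"fn": "carry_out", "kwargs": {
  "motion": [
    [-5,32,-1,-1.6,0.22],
    [-6,32,-1,-1.6,0.22],
    [-7,32,-1,-1.6,0.22],
    [-8,32,-1,-1.6,0.22],
    [-9,31,-1,-1.6,0.22],
    [-10,31,-2,-1.6,0.22],
    [-11,31,-1,-1.6,0.22],
    [-11,30,-2,-1.6,0.22],
    [-12,30,-1,-1.6,0.22],
    [-13,30,-2,-1.6,0.22],
    [-14,29,-1,-1.6,0.22],
    [-15,29,-2,-1.5,0.22]
  ]
}}

```text
t: 40.0
eef_pos: [594.3, 162.4, 112.1]
tcp_rot: [3.141, -0.002, -2.723]
ft_force: [-0.2, -0.2, 0.7]
opening: 0.779
grip_force: 0.0
```

{"fn": "carry_out", "kwargs": {
  "motion": [
    [-16,29,-1,-1.6,0.22],
    [-17,28,-2,-1.5,0.22],
    [0,0,0,0,0.22],
    [0,0,0,0,0.22]
  ]
}}

```text
t: 40.4
eef_pos: [600.4, 227.0, 115.1]
tcp_rot: [3.141, -0.002, -2.669]
ft_force: [0.9, 0.3, -0.6]
opening: 0.781
grip_force: 0.0
```

```bash
python3 - <<'E'
from h import *
s=env.state(); print(s["eef_pos"],np.degrees(s["tcp_rot"]),s["opening"])
c=wristcam(); report(c,150,20000,45)
m=masks(c)[0]; k=max(cv2.findContours(m[200:320,230:400].copy(),cv2.RETR_EXTERNAL,cv2.CHAIN_APPROX_NONE)[0],key=cv2.contourArea); print(cv2.minAreaRect(k+[230,200]))
E
```

```text
[600.35397254 227.00682388 115.09309601] [ 1.79990232e+02 -1.12283948e-01 -1.52938973e+02] 0.7810729283268787
tin (316, 254) [599. 227.  81.] label [27. 27.] long axis deg 27.0 0.57
((315.4999694824219, 249.0), (76.99998474121094, 73.99998474121094), -0.0)
```

Aligned; pick the last tin.

{"fn": "carry_out", "kwargs": {
  "motion": [
    [0,0,11,0,0.22],
    [0,0,24,0,0.22],
    [0,0,24,0,0.22],
    [0,0,15,0,0.22],
    [0,0,10,0,0.22],
    [0,0,7,0,0.22],
    [0,0,0,0,0.22],
    [0,0,0,0,1],
    [0,0,0,0,1],
    [0,0,0,0,1],
    [0,0,0,0,1],
    [0,0,0,0,1]
  ]
}}

```text
t: 41.65
eef_pos: [601.3, 226.9, 26.1]
tcp_rot: [-3.141, 0.001, -2.67]
ft_force: [-1.4, -0.1, 6.4]
opening: 0.592
grip_force: 30.0
```

{"fn": "carry_out", "kwargs": {
  "motion": [
    [0,0,0,0,1],
    [0,0,-10,0,1],
    [0,0,-25,0,1],
    [0,0,-25,0,1],
    [0,0,-15,0,1],
    [0,0,0,0,1],
    [0,0,0,0,1]
  ]
}}

```text
t: 42.35
eef_pos: [600.6, 226.6, 99.9]
tcp_rot: [3.142, -0.0, -2.67]
ft_force: [0.9, 0.0, -1.6]
opening: 0.585
grip_force: 30.0
```

```bash
python3 - <<'E'
from h import *; from plan import plan
s=env.state(); p=s["eef_pos"]; print(p,s["opening"],s["grip_force"])
plan([(493,-234,98,184.8,1,35),('g',1,1),(493,-234,40,184.8,1,20)],start=[*p,np.degrees(s["tcp_rot"][2])%360])
E
```

```text
[600.63516958 226.64016142  99.93815396] 0.5850069611187566 29.995933771133423
[[22,-26,0,1.6,1],[21,-26,0,1.6,1],[20,-27,0,1.6,1],[20,-28,0,1.6,1],[19,-28,0,1.6,1],[18,-29,0,1.6,1],[17,-29,0,1.6,1],[16,-30,0,1.6,1],[16,-30,0,1.6,1],[15,-30,0,1.6,1],[14,-31,0,1.5,1],[13,-31,1,1.6,1]]
[[12,-31,0,1.5,1],[11,-32,1,1.6,1],[0,0,0,0,1],[0,0,19,-0.0,1],[0,0,19,-0.0,1],[0,0,20,-0.0,1]]
end [ 492.6 -234.2   39.9] 184.8
```

{"fn": "carry_out", "kwargs": {
  "motion": [
    [22,-26,0,1.6,1],
    [21,-26,0,1.6,1],
    [20,-27,0,1.6,1],
    [20,-28,0,1.6,1],
    [19,-28,0,1.6,1],
    [18,-29,0,1.6,1],
    [17,-29,0,1.6,1],
    [16,-30,0,1.6,1],
    [16,-30,0,1.6,1],
    [15,-30,0,1.6,1],
    [14,-31,0,1.5,1],
    [13,-31,1,1.6,1]
  ]
}}

```text
t: 43.55
eef_pos: [506.9, -169.8, 98.2]
tcp_rot: [3.141, -0.002, -3.005]
ft_force: [0.4, 0.2, -0.5]
opening: 0.586
grip_force: 30.0
```

{"fn": "carry_out", "kwargs": {
  "motion": [
    [12,-31,0,1.5,1],
    [11,-32,1,1.6,1],
    [0,0,0,0,1],
    [0,0,19,0,1],
    [0,0,19,0,1],
    [0,0,20,0,1],
    [0,0,0,0,1]
  ]
}}

```text
t: 44.25
eef_pos: [491.4, -232.7, 37.6]
tcp_rot: [3.138, -0.004, -3.058]
ft_force: [0.0, -1.0, -1.5]
opening: 0.59
grip_force: 30.0
```

{"fn": "carry_out", "kwargs": {
  "motion": [
    [0,0,17,0,1],
    [0,0,9,0,1],
    [0,0,9,0,1],
    [0,0,5,0,1],
    [0,0,0,0,1],
    [0,0,0,0,0.26],
    [0,0,0,0,0.26],
    [0,0,0,0,0.26],
    [0,0,0,0,0.26]
  ]
}}

```text
t: 45.15
eef_pos: [493.1, -234.2, 0.8]
tcp_rot: [-3.141, 0.001, -3.058]
ft_force: [-0.2, 0.7, -0.1]
opening: 0.737
grip_force: 0.0
```

{"fn": "carry_out", "kwargs": {
  "motion": [
    [0,0,-24,0,0.26],
    [0,0,-24,0,0.26],
    [0,0,-24,0,0.26],
    [0,0,-24,0,0.26],
    [0,0,-24,0,1],
    [0,0,-24,0,1],
    [0,0,0,0,1],
    [0,0,0,0,1]
  ]
}}

```text
t: 45.95
eef_pos: [492.8, -234.0, 144.5]
tcp_rot: [-3.141, 0.001, -3.058]
ft_force: [-0.6, -0.2, 0.5]
opening: 0.461
grip_force: 0.0
```

```bash
python3 - <<'E'
from h import *
s=env.state(); print(s["eef_pos"],np.degrees(s["tcp_rot"]),s["opening"])
c=wristcam(); report(c,100,20000,17); t=env.read_camera("top"); report(t); S=env.read_camera("side")
o=np.zeros((480,800,3),np.uint8); o[:300,:400]=cv2.resize(c["color"],(400,300)); o[:240,400:]=cv2.resize(S["color"][140:380,180:580],(400,240)); o[241:480,400:]=cv2.resize(t["color"][180:380,150:510],(400,239)); cv2.imwrite("pics/m5.png",o[...,::-1])
# lever pad (red, small) in the top image
m=masks(t)[0]
for cn in cv2.findContours(m,cv2.RETR_EXTERNAL,cv2.CHAIN_APPROX_NONE)[0]:
    if cv2.contourArea(cn)>100:
        W=np.array([p2w(t,*q[0],136)[:2] for q in cn],np.float32); print(cv2.minAreaRect(W))
E
```

```text
[ 492.84740173 -234.03886117  144.53738267] [-1.79969800e+02  3.19403316e-02 -1.75204116e+02] 0.4613771761636449
bar (615, 265) [504.  51.  35.] label [115.  54.] long axis deg 19.3 0.3
tin (315, 231) [ 490. -234.   53.] label [28. 27.] long axis deg 48.3 0.62
bar (487, 235) [485. -76.  35.] label [27. 52.] long axis deg -85.2 0.96
bar (483, 296) [546. -66.  35.] label [28. 52.] long axis deg -85.2 0.68
tin (315, 308) [ 563. -228.   53.] label [27. 28.] long axis deg -85.2 0.59
tin (316, 376) [ 636. -221.   53.] label [25. 27.] long axis deg -85.2 0.4
tin (416, 235) [ 635. -221.   53.] label [26. 27.] long axis deg -28.0 0.54
bar (352, 245) [613. -65.  35.] label [28. 52.] long axis deg -84.1 0.87
tin (420, 264) [ 564. -228.   53.] label [24. 24.] long axis deg -2.1 0.32
bar (354, 271) [549. -69.  35.] label [28. 52.] long axis deg -84.8 0.91
bar (357, 296) [490. -76.  35.] label [20. 51.] long axis deg -84.9 0.6
((620.3270263671875, -206.65997314453125), (52.64847946166992, 52.45907211303711), 7.062766075134277)
((553.065185546875, -212.52882385253906), (216.2059783935547, 140.40078735351562), 3.5102977752685547)
```

View pics/m5.png

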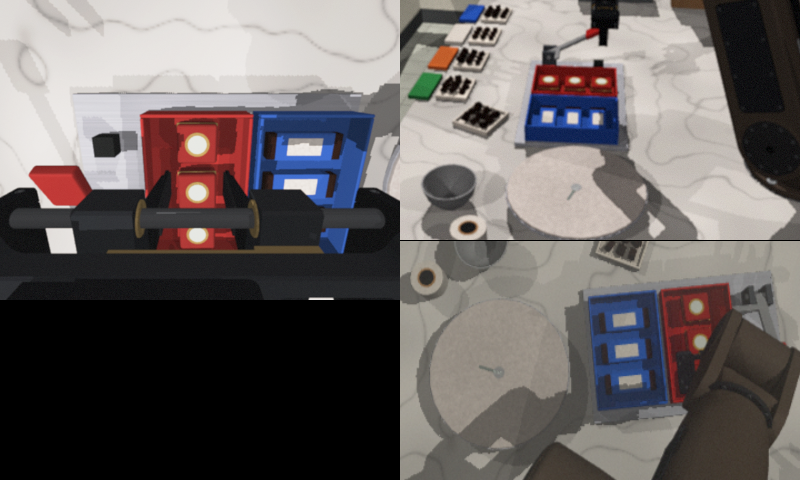

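```bash
python3 - <<'E'
from h import *; from plan import plan
s=env.state(); p=s["eef_pos"]
plan([(524,-369,142,184.8,1,30),('g',1,2)],start=[*p,np.degrees(s["tcp_rot"][2])%360])
E
```

```text
[[-4,-27,0,-0.0,1],[-4,-28,0,-0.0,1],[-4,-27,0,-0.0,1],[-4,-28,1,-0.0,1],[-4,-27,0,-0.0,1],[0,0,0,0,1],[0,0,0,0,1]]
end [ 523.9 -368.7  142.4] 184.8
```

{"fn": "carry_out", "kwargs": {
  "motion": [
    [-4,-27,0,0,1],
    [-4,-28,0,0,1],
    [-4,-27,0,0,1],
    [-4,-28,1,0,1],
    [-4,-27,0,0,1],
    [0,0,0,0,1],
    [0,0,0,0,1]
  ]
}}

```text
t: 46.8
eef_pos: [523.8, -368.7, 142.1]
tcp_rot: [3.14, -0.001, -3.059]
ft_force: [0.4, -0.6, 0.1]
opening: 0.002
grip_force: 0.0
```

{"fn": "carry_out", "kwargs": {
  "motion": [
    [0,0,12,0,1],
    [0,0,12,0,1],
    [0,0,6,0,1],
    [0,0,4,0,1],
    [2,0,5,0,1],
    [2,0,5,0,1],
    [0,0,0,0,1]
  ]
}}

```text
t: 47.5
eef_pos: [520.0, -368.9, 99.3]
tcp_rot: [-3.141, -0.0, -3.057]
ft_force: [-2.7, -1.7, 10.4]
opening: 0.005
grip_force: 4.4
```

{"fn": "carry_out", "kwargs": {
  "motion": [
    [3,0,7,0,1],
    [3,0,7,0,1],
    [2,0,7,0,1],
    [2,0,7,0,1],
    [1,0,7,0,1],
    [1,0,7,0,1],
    [1,0,7,0,1],
    [0,0,7,0,1],
    [0,0,7,0,1],
    [0,0,6,0,1],
    [0,0,5,0,1],
    [0,0,0,0,1]
  ]
}}

```text
t: 48.7
eef_pos: [507.7, -370.4, 30.3]
tcp_rot: [-3.14, 0.002, -3.058]
ft_force: [-15.0, 11.5, 52.1]
opening: 0.006
grip_force: 26.5
```

{"fn": "carry_out", "kwargs": {
  "motion": [
    [0,0,2,0,1],
    [0,0,0,0,1]
  ]
}}

```text
t: 48.9
eef_pos: [507.7, -370.5, 30.0]
tcp_rot: [-3.139, 0.002, -3.057]
ft_force: [-19.3, 15.7, 68.1]
opening: 0.002
grip_force: 34.8
```

{"fn": "carry_out", "kwargs": {
  "motion": [
    [0,0,-6,0,1],
    [0,0,-20,0,1],
    [0,0,-30,0,1],
    [0,0,-30,0,1],
    [0,0,-30,0,1],
    [15,-35,0,0,1],
    [15,-35,0,0,1],
    [15,-35,0,0,1],
    [15,-35,0,0,1],
    [15,-35,0,0,1],
    [0,0,0,0,1],
    [0,0,0,0,1]
  ]
}}

```text
t: 50.1
eef_pos: [446.7, -551.3, 138.6]
tcp_rot: [3.141, -0.0, -3.059]
ft_force: [0.3, -0.4, -0.0]
opening: 0.007
grip_force: 0.0
```

```bash
python3 - <<'E'
from h import *
t=env.read_camera("top"); report(t); S=env.read_camera("side"); c=wristcam()
o=np.zeros((560,800,3),np.uint8); o[:280,:400]=cv2.resize(c["color"],(400,280)); o[:280,400:]=cv2.resize(S["color"][130:310,240:500],(400,280)); o[281:560,:540]=cv2.resize(t["color"][180:370,150:520],(540,279)); cv2.imwrite("pics/m6.png",o[...,::-1])
E
```

```text
tin (416, 235) [ 635. -221.   53.] label [26. 27.] long axis deg -28.0 0.54
bar (351, 245) [613. -64.  35.] label [28. 52.] long axis deg -84.1 0.84
tin (420, 264) [ 563. -228.   53.] label [24. 24.] long axis deg -2.1 0.43
bar (354, 271) [549. -69.  35.] label [28. 52.] long axis deg -84.8 0.88
tin (424, 294) [ 491. -234.   53.] label [24. 26.] long axis deg -2.2 0.46
bar (357, 298) [485. -76.  35.] label [28. 51.] long axis deg -84.9 0.9
```

View pics/m6.png

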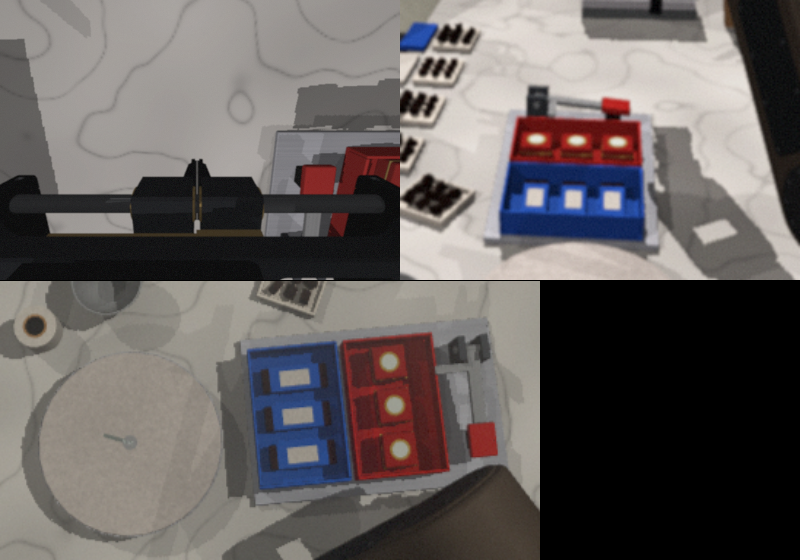

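```bash
python3 -c "
from cell import env
print(env.job_done())"
```

```text
the job is handed in; nothing more can be done
None
```

I cleared the turntable: all three bars lie flat in the blue tray, all three tins are in the red tray, the lock lever is snapped down and staying down, and I handed the job in at about 50 s (no verdict was returned).

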